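Lay out the soldering corner from the pile of blocks

ROBOT

A 6-joint arm with a two-finger parallel gripper is mounted at the origin on the work surface. World frame = base frame: x ahead of the robot, y to its left, z up, the work surface at z = 0. Lengths are in m, angles in degrees, forces in N, time in s.
With the tool pointing down it reaches from about 0.375 to 0.9 m from the base axis. Payload 3.1 kg.
Tool frame: the origin (TCP) lies at the very end of the fingers, on their centre line; the grasp point (between the pads) lies 19 mm behind it; z points along the fingers, x is the direction in which the jaws open and shut, and the axes are right-handed (so a half turn about z gives the same grasp; the last joint's range is limited). The gripper opens to 87 mm and grips with 3 to 60 N. Pads are 19 mm wide; open, the fingers measure 117 mm over their backs; the gripper's body (75 mm by 190 mm) begins 51 mm behind the grasp point.
Start: joints at [-76.003, 30.224, 82.088, -0, 67.689, -10.227], TCP at [0.256, -0.57, 0.223] pointing down, gripper open.
Joint ranges: [-176.69, 176.69], [-43.24, 126.21], [12.49, 139.97], [-82, 262], [0, 151.66], [-163.58, 163.58]. Speed limits (degrees/s): [159.86, 159.86, 180, 180, 180, 180].

INTERFACE

Orientations are given as a 3x3 rotation matrix whose columns are the frame's x, y, z axes.
In Python, from rig import bot gives the robot as it stands.
- The arm moves only by the tool arm_command, never from a script. Its argument "plan" is a list of rows, each an object of numbers: "claw": the opening, from 0 (shut) to 1 (fully open); "dx", "dy", "dz": the shift along the tool's x, y, z in cm; "twist": the turn about the tool's z in degrees. A call has 1 to 8 rows; each row is the pose to reach, as a shift and turn from the pose measured when the call began, along the tool's axes at that moment; what a row does not reach only later rows make up. A row lasts 1/12 s, in which the tool goes at most 41.7 mm and 7.16 degrees, less where a joint would pass 70% of its speed; a pose out of reach is approached as far as the arm can. A call with a gripper value outside its range is refused whole. The fingers move at their own pace and stop on an object; the grip force is fixed at half the most. Time passes only in rows, so rows that repeat a pose let the fingers close. It gives the time, the measured TCP pose, the force and the opening at its end, in the units of the state.
- bot.read_state(): the state, without advancing time (a new reading comes with each control period).
- bot.capture(name): name is "side" or "top" or "wrist"; returns the picture (384x512x3 uint8, red, green, blue); there is no depth.
- bot.calibration(name): a dict with "intrinsics" (3x3 intrinsics, pixels), "rvec" (rotation vector, rad) and "tvec" (3), from world to camera coordinates, as OpenCV has them; the wrist camera has in their place "T_tool_cam" (4x4, takes a point from camera to tool coordinates, whose origin is the TCP and whose axes are the tool frame's). Camera axes: x right, y down, z forward; pixel columns grow to the right and rows downward; lengths in m; the calibration is good to about 2 mm. A picture is of the moment at which its call begins: read the wrist's pose just before it. calibration takes no time and is no camera call.
- bot.hand_in(): hands the job in, once; it reports no verdict.
The state is a dict: "time_s": time; "joint_positions": joint angles; "qvel": joint speeds; "tau": joint torques, N m; "position": TCP position; "tcp_rot": TCP orientation; "force": force on the tool from outside, world axes, zero at the start; "moment": the same for the moment, N m; "opening": opening from 0.0 (shut) to 1.0 (fully open).
Only numpy, scipy, OpenCV 4.12 (cv2) and the standard library are available. Lean on these libraries where they do the work, as an engineer would, in place of code of your own. Each camera call takes 0.05 s, during which the arm holds its last target.

TASK

The soldering blocks were left in one pile: take it apart from the top and lay the bench out for soldering. Stand the little borax dish wholly on the cork mat, lay the charcoal block flat inside its steel tray, lay the honeycomb board centred on the turntable, and lay the magnesia brick flat in the middle of the hearth with its long sides parallel to the hearth's back wall. Set each one down the same way up as it is now rather than letting it drop, and leave the flux jar and the bur block where they stand.

Things in the scene. Friction and masses are not known exactly. Their poses are not given: they have to be found in the camera images.
- magnesia_brick: Off-white magnesia soldering brick with brown scorch spots, 140 x 66 x 32 mm (x, y, z), about 0.3 kg; loose, the bottom of the pile, lying on the bench (its ends show beyond the honeycomb board). Origin: centre of its underside; x along its length, z up; looks the same turned half round.
- honeycomb_board: Pale ceramic soldering board full of small holes, 112 x 66 x 13 mm (x, y, z), about 0.11 kg; loose, lies crosswise on the magnesia brick. Origin: centre of its underside; x along its length, z up.
- charcoal_block: Black charcoal soldering block bound with two iron wires, 84 x 54 x 30 mm (x, y, z), about 0.06 kg; loose, lies crosswise on the honeycomb board. Origin: centre of its underside; x along its length, z up.
- borax_dish: Small round white ceramic dish, open at the top, straight-sided, outside diameter 50 mm, 18 mm high, about 45 g; loose, stands on the charcoal block at the top of the pile. Origin: centre of its underside; z up.
- hearth: Fixed sheet-steel soldering hearth, 136 x 176 mm (x, y) outside, with a pale lined floor 6 mm above the bench. Walls 3 mm thick, reaching 28 mm above the bench, stand on the two short sides (+y, -y) and along the long back (+x); the long front (-x) is open. Origin: centre of its underside; y runs along the back wall. The brick's length goes along this y, its centre over the origin.
- turntable: Fixed grey turntable foot carrying a round flat steel disc of 164 mm diameter that turns stiffly about the vertical. The disc's upper surface is 34 mm above the bench; a thin rim (2 mm thick) stands 4 mm higher round its edge; three centring grooves. Origin: centre of the foot's underside, on the axis of rotation.
- charcoal_tray: Fixed dark steel tray for the charcoal block, 100 x 70 mm (x, y) outside, open at the top, walls 2 mm thick and 11 mm high, inside 96 x 66 mm, inner floor 2 mm above the bench. Origin: centre of its underside; x along its length.
- cork_mat: Fixed round cork mat, diameter 80 mm, 5 mm thick. Origin: centre of its underside.
- flux_jar: Brown glass jar with black lid, diameter 54 mm, 66 mm high; a loose bystander, to be left alone. Origin: centre of its underside.
- bur_block: Wooden block 70 x 50 x 26 mm full of small steel burs that stand up to 49 mm above the bench; a loose bystander, to be left alone. Origin: centre of its underside; x along its length.

How it is judged:
By the outcome, as a careful person would: the job done as asked, in the order asked, and still so for the second after the job is handed in, with the robot touching nothing.
It also fails if it takes over 118 s, if anything falls off the work surface, if the arm or the gripper's body presses on something with over 40 N, if the wrist force passes 120 N, or if a joint passes its speed limit or range.

## Working session

There is one attempt and no reset: what is moved stays moved. The work goes in short steps, Python scripts to look and compute and a tool call to move; the robot and the scene stay as the last step left them, time stands still between calls to the robot, and variables do not carry over. Pictures are saved under pics/ and viewed, and the job is handed in when it is done.

Besides the shell and the picture viewer there is one more tool, called after "Call:" as a command line: name --argument value ..., lists and objects as JSON in quotes. arm_command: Moves the arm, as the interface text tells. Its arguments: {"type":"object","properties":{"plan":{"type":"array"}},"required":["plan"]}

```bash
ls; mkdir -p pics
python3 - <<'E'
from rig import bot
import cv2,numpy as np
s=bot.read_state();print(s['time_s'],s['position'],np.round(s['tcp_rot'],3),s['opening'],s['force'])
for n in ['side','top','wrist']:
    im=bot.capture(n);cv2.imwrite(f'pics/{n}0.png',im[:,:,::-1]);print(n,bot.calibration(n))
E
```

```text
pics
0.0 [ 0.25627977 -0.56924393  0.2215824 ] [[ 0.41  -0.912 -0.001]
 [-0.912 -0.41   0.002]
 [-0.002 -0.    -1.   ]] 1.0024284612239502 [ 0.07255286 -0.06805117 -0.18243767]
side {'intrinsics': array([[372.58541764,   0.        , 248.39056727],
       [  0.        , 372.58541764, 185.7156852 ],
       [  0.        ,   0.        ,   1.        ]]), 'rvec': array([ 0.57653845, -2.77962986,  0.98752497]), 'tvec': array([0.51329034, 0.21158495, 0.98401201])}
top {'intrinsics': array([[348.22572715,   0.        , 249.58727215],
       [  0.        , 348.22572715, 185.78609371],
       [  0.        ,   0.        ,   1.        ]]), 'rvec': array([ 2.13330762, -2.12961138,  0.12418065]), 'tvec': array([0.01502829, 0.55731953, 0.78103418])}
wrist {'intrinsics': array([[277.1291789 ,   0.        , 253.94927237],
       [  0.        , 277.1291789 , 195.88860344],
       [  0.        ,   0.        ,   1.        ]]), 'T_tool_cam': array([[ 9.99999361e-01,  9.36944075e-04, -6.32070115e-04,
        -1.03600082e-04],
       [-7.18261640e-04,  9.58629964e-01,  2.84654311e-01,
        -7.72762861e-02],
       [ 8.72626522e-04, -2.84653676e-01,  9.58630024e-01,
        -1.61429353e-01],
       [ 0.00000000e+00,  0.00000000e+00,  0.00000000e+00,
         1.00000000e+00]])}
```

View pics/top0.png

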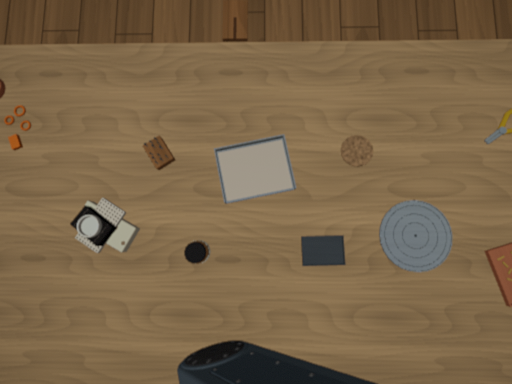

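View pics/side0.png

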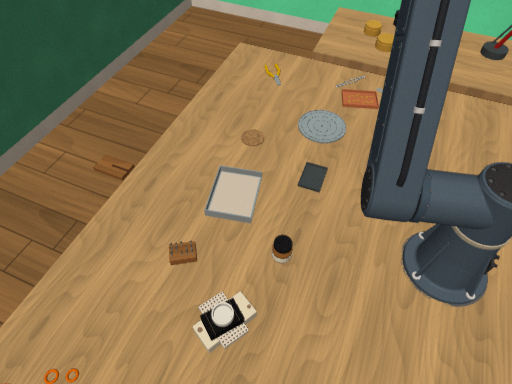

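View pics/wrist0.png

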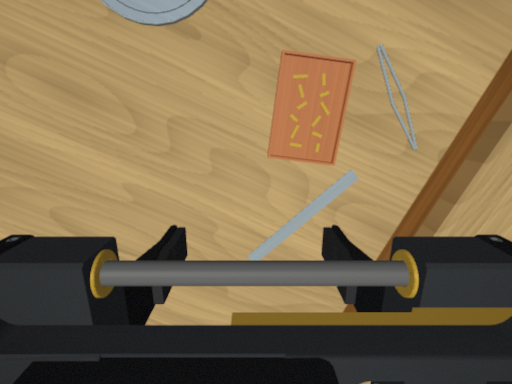

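```bash
cat > h.py <<'E'
from rig import bot
import cv2,numpy as np
def cam(n,s=None):
    c=bot.calibration(n);K=c['intrinsics']
    if n=='wrist':
        s=s or bot.read_state();T=np.eye(4);T[:3,:3]=s['tcp_rot'];T[:3,3]=s['position']
        W=T@c['T_tool_cam']
    else:
        R=cv2.Rodrigues(c['rvec'])[0];W=np.eye(4);W[:3,:3]=R.T;W[:3,3]=-R.T@c['tvec'].ravel()
    return K,W
def ray(uv,z,KW):
    K,W=KW;uv=np.atleast_2d(np.asarray(uv,float))
    d=np.c_[uv,np.ones(len(uv))]@np.linalg.inv(K).T@W[:3,:3].T
    o=W[:3,3];return (o+d*((z-o[2])/d[:,2])[:,None])[:,:2]
def proj(P,KW):
    K,W=KW;P=np.atleast_2d(np.asarray(P,float));c=(P-W[:3,3])@W[:3,:3];p=c@K.T;return p[:,:2]/p[:,2:]
def snap(n,name):
    s=bot.read_state();im=bot.capture(n)[:,:,::-1].copy();cv2.imwrite(f'pics/{name}.png',im);return im,cam(n,s),s
def rect(uv,z,KW):
    """min area rect of world points: centre, size, angle of long side"""
    p=ray(uv,z,KW);(c,sz,a)=cv2.minAreaRect((p*1000).astype(np.float32))
    if sz[0]<sz[1]: sz=sz[::-1];a+=90
    return np.round(np.array(c)/1000,4),np.round(sz,1),round((a+90)%180-90,1)
def big(mask,k=0):
    cs,_=cv2.findContours(mask.astype(np.uint8),cv2.RETR_EXTERNAL,cv2.CHAIN_APPROX_NONE)
    return sorted(cs,key=cv2.contourArea)[-1-k].reshape(-1,2)
def go(x,y,z,ang=None,s=None):
    """tool-axis shift (cm) and twist to get TCP at x,y,z with jaw axis (tool x) at world angle ang (mod 180)"""
    s=s or bot.read_state();R=np.array(s['tcp_rot'])
    d=R.T@(np.array([x,y,z])-s['position'])*100
    cur=np.degrees(np.arctan2(R[1,0],R[0,0]));tw=0
    if ang is not None: tw=-(((ang-cur)+90)%180-90)   # tool z down: positive twist = world negative
    q=s['joint_positions']
    print('d cm',np.round(d,2),'twist',np.round(tw,1),'jaw',round(cur,1),'q6',round(q[5],1),'t',round(s['time_s'],2),'rows',np.linalg.norm(d)/4.17)
E
python3 - <<'E'
from h import *
im=cv2.imread('pics/top0.png');KW=cam('top');print(KW[1][:3])
for n,uv,z in [('pile',(90,226),.09),('jar',(196,252),.066),('bur',(158,152),.026),('hearth',(255,169),.015),('mat',(357,151),.005),('tray',(323,250),.01),('tt',(416,235),.036)]:
    print(n,ray(uv,z,KW))
cv2.imwrite('pics/topz.png',cv2.resize(im[120:290,50:470],None,fx=1.9,fy=1.9,interpolation=cv2.INTER_CUBIC))
cv2.imwrite('pics/pz.png',cv2.resize(im[180:270,50:150],None,fx=6,fy=6,interpolation=cv2.INTER_CUBIC))
E
```

```text
[[ 3.91899047e-03 -9.89309171e-01  1.45780677e-01  4.37442736e-01]
 [-9.99547972e-01  4.70039338e-04  3.00604532e-02 -8.71870266e-03]
 [-2.98076046e-02 -1.45832586e-01 -9.88860133e-01  8.54056870e-01]]
pile [[0.46034576 0.36728228]]
jar [[0.40400796 0.13453818]]
bur [[0.6436163 0.2421356]]
hearth [[0.60275319 0.00366786]]
mat [[ 0.64965962 -0.24898243]]
tray [[ 0.40785652 -0.15784964]]
tt [[ 0.44370519 -0.36635433]]
```

View pics/pz.png

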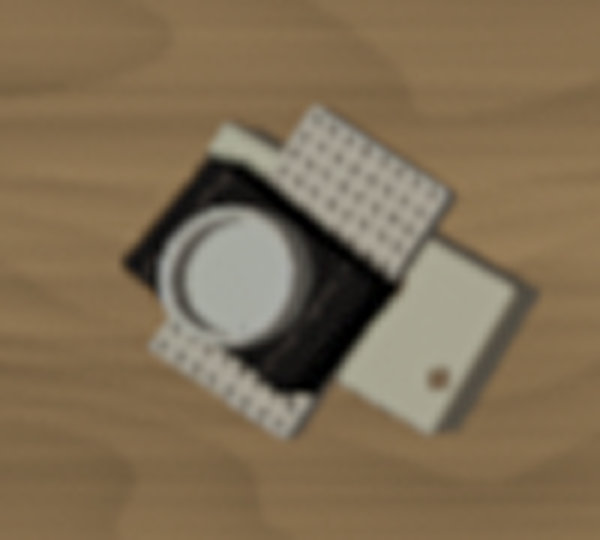

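View pics/topz.png

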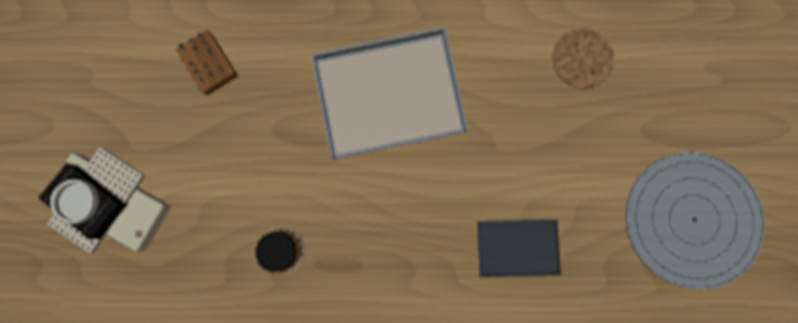

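Run:
```python
from h import *
go(.42,-.26,.26,-90)
```

```text
d cm [-21.51 -27.62  -3.78] twist 24.2 jaw -65.8 q6 -10.2 t 0.15 rows 8.443391353156379
```

Call:
arm_command --plan '[{"dx": -21.5,"dy": -27.6,"dz": -3.8,"twist": 24,"claw": 1},{"dx": -21.5,"dy": -27.6,"dz": -3.8,"twist": 24,"claw": 1},{"dx": -21.5,"dy": -27.6,"dz": -3.8,"twist": 24,"claw": 1},{"dx": -21.5,"dy": -27.6,"dz": -3.8,"twist": 24,"claw": 1},{"dx": -21.5,"dy": -27.6,"dz": -3.8,"twist": 24,"claw": 1},{"dx": -21.5,"dy": -27.6,"dz": -3.8,"twist": 24,"claw": 1},{"dx": -21.5,"dy": -27.6,"dz": -3.8,"twist": 24,"claw": 1},{"dx": -21.5,"dy": -27.6,"dz": -3.8,"twist": 24,"claw": 1}]'

```text
time_s: 0.82
position: [0.4114, -0.2748, 0.2583]
tcp_rot: [[0.003, -1.0, -0.001], [-1.0, -0.003, 0.002], [-0.002, 0.001, -1.0]]
force: [1.5, 0.6, 0.7]
opening: 0.998
```

Call:
arm_command --plan '[{"claw": 1},{"claw": 1},{"claw": 1}]'

```text
$.plan[0]: bad value
```

Run:
```python
from h import *
im,KW,s=snap('wrist','w1'); print(s['position'],np.abs(s['qvel']).max())
go(.42,-.26,.26,-90)
go(.45,0,.26,-90)
```

```text
[ 0.41142217 -0.27476862  0.25828619] 54.9162059740468
d cm [-0.74 -0.61 -0.1 ] twist 0.5 jaw -89.5 q6 43.2 t 0.87 rows 0.23103971661156064
d cm [-26.71  -3.83   0.12] twist 0.5 jaw -89.5 q6 43.2 t 0.87 rows 6.471058593986815
```

View pics/w1.png

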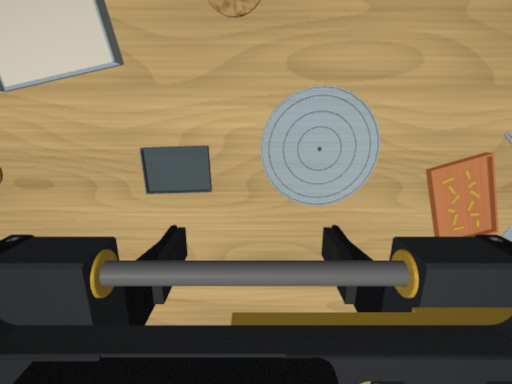

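Call:
arm_command --plan '[{"dx": -0.5,"dy": 0,"dz": 0,"twist": 0,"claw": 1},{"dx": -0.5,"dy": 0,"dz": 0,"twist": 0,"claw": 1},{"dx": -0.5,"dy": 0,"dz": 0,"twist": 0,"claw": 1}]'

```text
time_s: 1.12
position: [0.4136, -0.2626, 0.2589]
tcp_rot: [[0.009, -1.0, 0.001], [-1.0, -0.009, 0.008], [-0.008, -0.002, -1.0]]
force: [-1.3, 0.3, -0.2]
opening: 1.004
```

```bash
cat > m1.py <<'E'
from h import *
import sys
im,KW,s=snap('wrist',sys.argv[1]); print(s['position'],np.abs(s['qvel']).max())
hsv=cv2.cvtColor(im,cv2.COLOR_BGR2HSV)
for uv in [(320,120),(180,170),(148,150),(280,100),(230,5)]: print(uv,hsv[uv[1],uv[0]])
E
python3 m1.py w2;python3 - <<'E'
from h import *
go(.45,-.02,.26,-90)
E
```

```text
[ 0.41363511 -0.26258548  0.25890705] 1.8839558718530809
(320, 120) [ 98  28 176]
(180, 170) [93 35 87]
(148, 150) [ 19 108 181]
(280, 100) [ 19 108 181]
(230, 5) [ 17 119 170]
d cm [-24.31  -3.83   0.07] twist 0.4 jaw -89.6 q6 43.6 t 1.17 rows 5.901759369899835
```

View pics/w2.png

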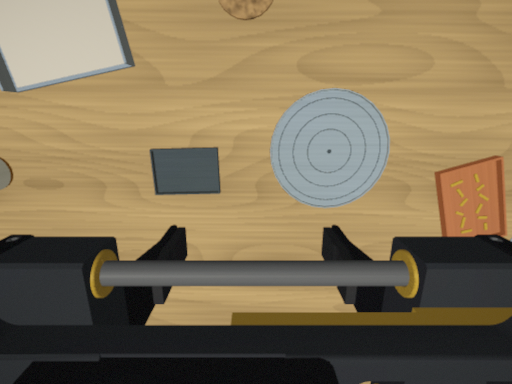

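Run:
```python
from h import *
s=bot.read_state()
im=cv2.imread('pics/w2.png')
KW=cam('wrist',s)   # no motion since
hsv=cv2.cvtColor(im,cv2.COLOR_BGR2HSV)
g=((hsv[...,0]>80)&(hsv[...,0]<125)).astype(np.uint8); g[222:]=0;g[:,:140]=0
g=cv2.morphologyEx(g,cv2.MORPH_OPEN,np.ones((3,3)))
for k in range(2):
    c=big(g,k); print(cv2.boundingRect(c))
    for z in (.011,.038):
        p=ray(c,z,KW); (cc,r)=cv2.minEnclosingCircle((p*1000).astype(np.float32)); e=cv2.fitEllipse((p*1000).astype(np.float32)); print(z,'circ',cc,r,'ell',np.round(e[0],1),np.round(e[1],1)); print(rect(c,z,KW))
print('dot',ray((329,151),.034,KW))
K2=cam('top');t=cv2.imread('pics/top0.png');h2=cv2.cvtColor(t,cv2.COLOR_BGR2HSV)
g=((h2[...,0]>80)&(h2[...,0]<125)).astype(np.uint8); g[320:]=0
for k in range(4):
    c=big(g,k);print('top',cv2.boundingRect(c),rect(c,.011,K2),rect(c,.028,K2),rect(c,.036,K2))
```

```text
(271, 89, 118, 118)
0.011 circ (439.04815673828125, -371.73419189453125) 86.57612609863281 ell [ 439.2 -371.5] [169.8 170.8]
(array([ 0.4395, -0.3719]), array([171.2, 170.2]), -89.4)
0.038 circ (442.4454345703125, -364.64349365234375) 80.86644744873047 ell [ 442.6 -364.4] [158.6 159.6]
(array([ 0.4428, -0.3648]), array([159.9, 159. ]), -89.4)
(153, 148, 67, 46)
0.011 circ (407.4410400390625, -159.90036010742188) 57.49363708496094 ell [ 407.9 -159.8] [ 75.3 114.3]
(array([ 0.4072, -0.1598]), array([96., 68.]), -88.1)
0.038 circ (412.92291259765625, -166.7803955078125) 53.701900482177734 ell [ 413.4 -166.6] [ 70.3 106.8]
(array([ 0.4127, -0.1667]), array([89.7, 63.5]), -88.1)
dot [[ 0.44227829 -0.36544799]]
top (380, 201, 72, 71) (array([ 0.4429, -0.3759]), array([165.6, 164.2]), 87.1) (array([ 0.4428, -0.3685]), array([162.2, 160.9]), 87.1) (array([ 0.4428, -0.365 ]), array([160.6, 159.3]), 87.1)
top (215, 135, 81, 68) (array([0.605 , 0.0056]), array([177.1, 137.7]), -78.3) (array([0.6017, 0.0053]), array([173.5, 134.9]), -78.3) (array([0.6001, 0.0051]), array([171.8, 133.6]), -78.3)
top (302, 236, 42, 29) (array([ 0.4075, -0.1566]), array([95.7, 64.6]), -88.0) (array([ 0.4081, -0.1536]), array([93.7, 63.3]), -88.0) (array([ 0.4084, -0.1522]), array([92.8, 62.7]), -88.0)
top (486, 128, 20, 15) (array([ 0.6883, -0.5844]), array([57.1, 13.2]), -56.9) (array([ 0.6832, -0.5728]), array([55.9, 13. ]), -56.9) (array([ 0.6809, -0.5673]), array([55.4, 12.8]), -56.9)
```

Call:
arm_command --plan '[{"dx": -24,"dy": -4,"dz": 0,"twist": 0,"claw": 1},{"dx": -24,"dy": -4,"dz": 0,"twist": 0,"claw": 1},{"dx": -24,"dy": -4,"dz": 0,"twist": 0,"claw": 1},{"dx": -24,"dy": -4,"dz": 0,"twist": 0,"claw": 1},{"dx": -24,"dy": -4,"dz": 0,"twist": 0,"claw": 1},{"dx": -24,"dy": -4,"dz": 0,"twist": 0,"claw": 1},{"dx": -24,"dy": -4,"dz": 0,"twist": 0,"claw": 1},{"dx": -24,"dy": -4,"dz": 0,"twist": 0,"claw": 1}]'

```text
time_s: 1.83
position: [0.452, -0.0232, 0.2605]
tcp_rot: [[0.009, -1.0, 0.001], [-1.0, -0.009, 0.007], [-0.007, -0.002, -1.0]]
force: [0.1, 0.1, 0.2]
opening: 0.998
```

```bash
python3 m1.py w3;python3 - <<'E'
from h import *
go(.45,.30,.26,-35)
E
```

```text
[ 0.45200785 -0.02322175  0.26054587] 2.906639523928512
(320, 120) [ 19 108 180]
(180, 170) [ 20 108 192]
(148, 150) [ 19 108 191]
(280, 100) [101  29 170]
(230, 5) [101  33 164]
d cm [-3.243e+01 -2.000e-02  2.700e-01] twist -54.6 jaw -89.6 q6 71.9 t 1.88 rows 7.777102255205934
```

View pics/w3.png

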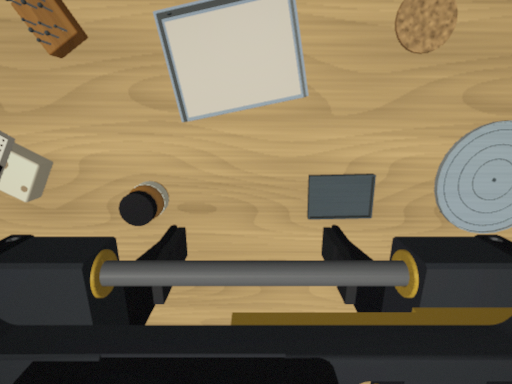

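Run:
```python
from h import *
s=bot.read_state();KW=cam('wrist',s)
im=cv2.imread('pics/w3.png');hsv=cv2.cvtColor(im,cv2.COLOR_BGR2HSV)
g=((hsv[...,0]>80)&(hsv[...,0]<125)).astype(np.uint8); g[222:]=0;g[:,:110]=0
for k in range(3):
    c=big(g,k);print(cv2.boundingRect(c),rect(c,.011,KW),rect(c,.028,KW),rect(c,.036,KW))
# hearth floor (pale): inner floor corners
f=((hsv[...,1]<50)&(hsv[...,2]>190)).astype(np.uint8);f[222:]=0;f[:,:110]=0
c=big(f);print('floor',cv2.boundingRect(c),rect(c,.006,KW))
print('front corners out', ray([(184,121),(306,97)],.006,KW), ray([(184,121),(306,97)],.028,KW))
# mat
b=cv2.cvtColor(im,cv2.COLOR_BGR2LAB);print(b[20,426],b[80,426],b[20,350])
m=((hsv[...,2]<172)&(hsv[...,0]<30)).astype(np.uint8);m[80:]=0;m[:,:380]=0;m[:,480:]=0
m=cv2.morphologyEx(m,cv2.MORPH_CLOSE,np.ones((7,7)));m=cv2.morphologyEx(m,cv2.MORPH_OPEN,np.ones((5,5)))
c=big(m);print('mat',cv2.boundingRect(c));p=ray(c,.005,KW);print(cv2.minEnclosingCircle((p*1000).astype(np.float32)))
K2=cam('top');t=cv2.imread('pics/top0.png');h2=cv2.cvtColor(t,cv2.COLOR_BGR2HSV)
print(h2[150,357],h2[180,357],h2[130,320])
```

```text
(437, 121, 75, 101) (array([ 0.4341, -0.3552]), array([161.5, 109.6]), 15.1) (array([ 0.438 , -0.3416]), array([154.8, 105. ]), 15.1) (array([ 0.4399, -0.3351]), array([151.7, 102.9]), 15.1)
(308, 175, 67, 44) (array([ 0.4075, -0.1565]), array([99. , 69.4]), -88.3) (array([ 0.4125, -0.1511]), array([94.9, 66.6]), -88.3) (array([ 0.4149, -0.1485]), array([92.9, 65.2]), -88.3)
(161, 0, 143, 121) (array([0.6006, 0.0048]), array([169.8, 131.4]), -78.3) (array([0.5977, 0.0036]), array([162.8, 125.9]), -78.3) (array([0.5963, 0.003 ]), array([159.5, 123.4]), -78.3)
floor (165, 0, 136, 117) (array([0.6013, 0.0052]), array([163.3, 123.1]), -78.3)
front corners out [[ 0.51858618  0.07944412]
 [ 0.55278468 -0.0955323 ]] [[ 0.51914325  0.07392171]
 [ 0.55153374 -0.09180404]]
[142 134 157] [160 132 158] [160 131 158]
mat (380, 0, 100, 76)
((619.51806640625, -265.5602722167969), 75.60271453857422)
[ 16 116 123] [ 17 110 132] [ 18 107 143]
```

Call:
arm_command --plan '[{"dx": -32,"dy": 0,"dz": 0,"twist": -54.5,"claw": 1},{"dx": -32,"dy": 0,"dz": 0,"twist": -54.5,"claw": 1},{"dx": -32,"dy": 0,"dz": 0,"twist": -54.5,"claw": 1},{"dx": -32,"dy": 0,"dz": 0,"twist": -54.5,"claw": 1},{"dx": -32,"dy": 0,"dz": 0,"twist": -54.5,"claw": 1},{"dx": -32,"dy": 0,"dz": 0,"twist": -54.5,"claw": 1},{"dx": -32,"dy": 0,"dz": 0,"twist": -54.5,"claw": 1},{"dx": -32,"dy": 0,"dz": 0,"twist": -54.5,"claw": 1}]'

```text
time_s: 2.55
position: [0.4515, 0.2968, 0.2626]
tcp_rot: [[0.82, -0.572, 0.003], [-0.572, -0.82, 0.007], [-0.002, -0.008, -1.0]]
force: [0.3, -0.1, -0.4]
opening: 1.0
```

Call:
arm_command --plan '[{"dx": 0,"dy": 0,"dz": 0,"twist": 0,"claw": 1},{"dx": 0,"dy": 0,"dz": 0,"twist": 0,"claw": 1},{"dx": 0,"dy": 0,"dz": 0,"twist": 0,"claw": 1}]'

```text
time_s: 2.8
position: [0.4526, 0.2946, 0.2621]
tcp_rot: [[0.818, -0.575, 0.002], [-0.575, -0.818, 0.006], [-0.002, -0.006, -1.0]]
force: [-0.3, -1.5, -0.3]
opening: 1.001
```

```bash
python3 m1.py w4;python3 - <<'E'
from h import *
go(.45,.30,.26,-35)
E
```

```text
[0.4526008  0.29459581 0.26209719] 0.8159525069430086
(320, 120) [ 19 109 178]
(180, 170) [ 20 109 185]
(148, 150) [ 19 107 188]
(280, 100) [ 19 113 165]
(230, 5) [ 19 109 175]
d cm [-0.52 -0.32  0.22] twist -0.1 jaw -35.1 q6 56.0 t 2.85 rows 0.15470003436348317
```

View pics/w4.png

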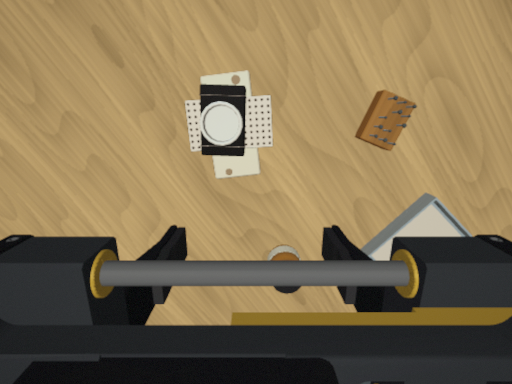

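```bash
cat > pile.py <<'E'
from h import *
import sys
def dish(im,KW,z):
    hsv=cv2.cvtColor(im,cv2.COLOR_BGR2HSV)
    v=hsv[...,2]
if __name__=='__main__':
    im=cv2.imread('pics/w4.png');s=bot.read_state();KW=cam('wrist',s);hsv=cv2.cvtColor(im,cv2.COLOR_BGR2HSV)
    blk=(hsv[...,2]<60).astype(np.uint8);blk[222:]=0
    c=big(blk);print('charcoal outline',cv2.boundingRect(c),rect(c,.075,KW))
    # dish: bright inside the charcoal hull
    hull=np.zeros_like(blk);cv2.fillConvexPoly(hull,cv2.convexHull(c.reshape(-1,1,2)),1)
    br=((hsv[...,2]>110)&(hull>0)).astype(np.uint8);br=cv2.morphologyEx(br,cv2.MORPH_OPEN,np.ones((7,7)))
    d=big(br);print('dish',cv2.boundingRect(d))
    for z in(.093,):
        p=(ray(d,z,KW)*1000).astype(np.float32);print(cv2.minEnclosingCircle(p),cv2.fitEllipse(p))
    cv2.imwrite('pics/w4z.png',cv2.resize(im[50:200,160:290],None,fx=4,fy=4,interpolation=cv2.INTER_CUBIC))
E
python3 pile.py
```

```text
charcoal outline (200, 85, 46, 61) (array([0.464 , 0.3794]), array([69.5, 53.7]), 53.1)
dish (204, 101, 39, 42)
((459.1335754394531, 372.79083251953125), 24.993432998657227) ((464.59515380859375, 372.9671936035156), (36.02227020263672, 50.7757453918457), 2.665374279022217)
```

View pics/w4z.png

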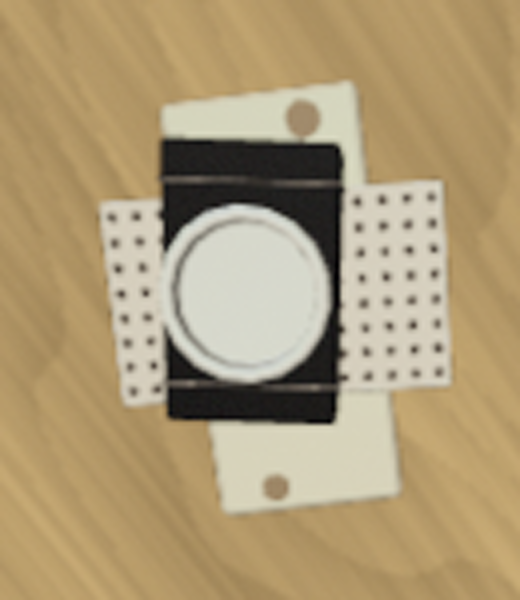

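Run:
```python
from h import *
KW=cam('wrist')
print(ray((221.5,123.2),.093,KW))
c=np.array([(162,140),(342,145),(335,422),(168,417)])/4+[160,50]
p=ray(c,.075,KW);print(p,p.mean(0),np.linalg.norm(np.roll(p,-1,0)-p,axis=1),rect(c,.075,KW))
b=np.array([(162,105),(353,82),(398,493),(226,513)])/4+[160,50]
print('brick',rect(b,.032,KW))
b=np.array([(101,203),(440,181),(449,383),(127,405)])/4+[160,50]
print('board',rect(b,.045,KW))
go(.459,.3725,.15,-35)
```

```text
[[0.4598776  0.37229901]]
[[0.46383626 0.42208041]
 [0.50632735 0.39052288]
 [0.45715669 0.32558424]
 [0.41510004 0.35703043]] [0.46060509 0.37380449] [0.05292798 0.08145416 0.05251309 0.08128173] (array([0.4607, 0.3738]), array([81.5, 52.9]), 53.2)
brick (array([0.4613, 0.3631]), array([137.5,  63. ]), 61.5)
board (array([0.4631, 0.3676]), array([109.9,  65.3]), -31.3)
d cm [-3.93 -6.7  11.27] twist -0.1 jaw -35.1 q6 56.0 t 2.85 rows 3.2814830215534134
```

Call:
arm_command --plan '[{"dx": -3.9,"dy": -6.7,"dz": 5,"twist": 0,"claw": 1},{"dx": -3.9,"dy": -6.7,"dz": 8,"twist": 0,"claw": 1},{"dx": -3.9,"dy": -6.7,"dz": 11,"twist": 0,"claw": 1},{"dx": -3.9,"dy": -6.7,"dz": 11,"twist": 0,"claw": 1},{"dx": -3.9,"dy": -6.7,"dz": 11,"twist": 0,"claw": 1},{"dx": -3.9,"dy": -6.7,"dz": 11,"twist": 0,"claw": 1}]'

```text
time_s: 3.35
position: [0.4597, 0.3705, 0.1521]
tcp_rot: [[0.816, -0.577, 0.0], [-0.577, -0.816, 0.005], [-0.003, -0.004, -1.0]]
force: [0.6, -0.5, -0.3]
opening: 1.001
```

```bash
python3 m1.py w5|head -1;python3 - <<'E'
from h import *
go(.4595,.3725,.0785,-35)
E
```

```text
[0.45966829 0.37052718 0.1520755 ] 2.6643806655453495
d cm [-0.16 -0.01  7.5 ] twist -0.3 jaw -35.3 q6 63.0 t 3.4 rows 1.797893430232542
```

View pics/w5.png

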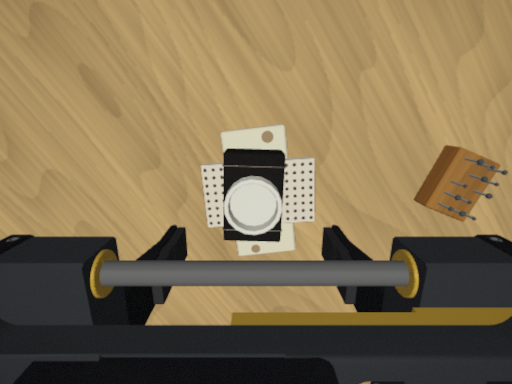

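Run:
```python
from h import *
KW=cam('wrist');im=cv2.imread('pics/w5.png')
cv2.imwrite('pics/w5z.png',cv2.resize(im[110:260,190:330],None,fx=4,fy=4,interpolation=cv2.INTER_CUBIC))
print(ray([(252.8,206)],.093,KW), proj([[.4595,.3725,.093]],KW))
```

```text
[[0.46096544 0.37458264]] [[252.80868688 208.85850209]]
```

View pics/w5z.png

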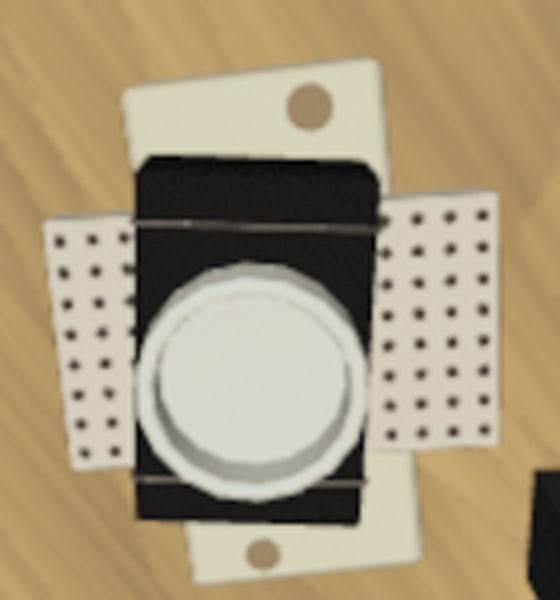

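Call:
arm_command --plan '[{"dx": -0.1,"dy": -0.1,"dz": 3,"twist": 0,"claw": 1},{"dx": -0.1,"dy": -0.1,"dz": 5,"twist": 0,"claw": 1},{"dx": -0.1,"dy": -0.1,"dz": 6.5,"twist": 0,"claw": 1},{"dx": -0.1,"dy": -0.1,"dz": 7.2,"twist": 0,"claw": 1},{"dx": -0.1,"dy": -0.1,"dz": 7.2,"twist": 0,"claw": 1},{"dx": -0.1,"dy": -0.1,"dz": 7.2,"twist": 0,"claw": 1}]'

```text
time_s: 3.9
position: [0.4618, 0.3727, 0.083]
tcp_rot: [[0.816, -0.578, 0.005], [-0.578, -0.816, 0.008], [-0.0, -0.009, -1.0]]
force: [-0.4, 0.6, 0.0]
opening: 0.996
```

```bash
python3 m1.py w6|head -1;python3 - <<'E'
from h import *
go(.460,.373,.0785,-35)
E
```

```text
[0.46178653 0.37273867 0.08301625] 0.6144187636893907
d cm [-0.16  0.12  0.48] twist -0.3 jaw -35.3 q6 63.1 t 3.95 rows 0.1236850678507705
```

View pics/w6.png

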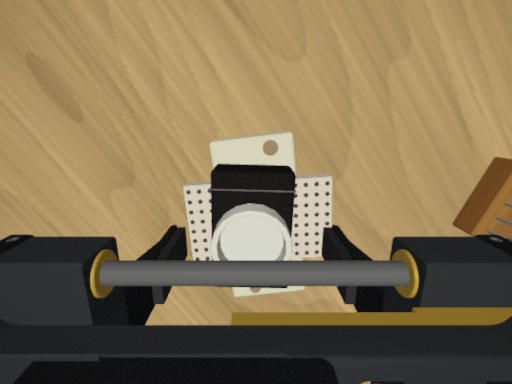

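Call:
arm_command --plan '[{"dx": -0.1,"dy": 0.1,"dz": 0.4,"twist": 0,"claw": 1},{"dx": -0.1,"dy": 0.1,"dz": 0.4,"twist": 0,"claw": 1},{"dx": -0.1,"dy": 0.1,"dz": 0.4,"twist": 0,"claw": 0.5},{"dx": -0.1,"dy": 0.1,"dz": 0.4,"twist": 0,"claw": 0.5},{"dx": -0.1,"dy": 0.1,"dz": 0.4,"twist": 0,"claw": 0.5},{"dx": -0.1,"dy": 0.1,"dz": 0.4,"twist": 0,"claw": 0.5},{"dx": -0.1,"dy": 0.1,"dz": 0.4,"twist": 0,"claw": 0.5},{"dx": -0.1,"dy": 0.1,"dz": 0.4,"twist": 0,"claw": 0.5}]'

```text
time_s: 4.62
position: [0.4605, 0.3729, 0.0792]
tcp_rot: [[0.816, -0.578, 0.006], [-0.578, -0.816, 0.008], [0.0, -0.01, -1.0]]
force: [-0.6, -0.9, 1.2]
opening: 0.635
```

Run:
```python
from h import *
s=bot.read_state();print(s['position'],s['opening'],s['force'])
for i in range(2):
    bot.capture('side');s=bot.read_state();print(s['position'],s['opening'])
go(.46,.373,.0785)
```

```text
[0.46052345 0.37289386 0.07921787] 0.6349968806960913 [-0.64165972 -0.86782745  1.17932689]
[0.46050622 0.37287624 0.07921675] 0.5890818962511754
[0.46048542 0.37286765 0.07918025] 0.5626850358454065
d cm [-0.05  0.02  0.07] twist 0 jaw -35.3 q6 63.2 t 4.72 rows 0.02029015148882737
```

Call:
arm_command --plan '[{"dx": 0,"dy": 0,"dz": 0,"twist": 0,"claw": 0},{"dx": 0,"dy": 0,"dz": 0,"twist": 0,"claw": 0},{"dx": 0,"dy": 0,"dz": 0,"twist": 0,"claw": 0},{"dx": 0,"dy": 0,"dz": -0.5,"twist": 0,"claw": 0},{"dx": 0,"dy": 0,"dz": -2,"twist": 0,"claw": 0},{"dx": 0,"dy": 0,"dz": -4,"twist": 0,"claw": 0},{"dx": 0,"dy": 0,"dz": -7,"twist": 0,"claw": 0},{"dx": 0,"dy": 0,"dz": -10,"twist": 0,"claw": 0}]'

```text
time_s: 5.38
position: [0.4592, 0.3716, 0.1797]
tcp_rot: [[0.816, -0.578, 0.004], [-0.578, -0.816, 0.007], [-0.001, -0.008, -1.0]]
force: [0.9, -0.3, -0.6]
opening: 0.563
```

```bash
python3 m1.py w7|head -1;python3 - <<'E'
from h import *
s=bot.read_state();print(s['opening'],s['force'])
go(.60,.0,.2,-62)
go(.63,-.23,.2,-90)
E
```

```text
[0.45916363 0.37161147 0.17967006] 44.60998983164405
0.5628388335996463 [1.55926907 0.26387526 2.22701927]
d cm [32.8  22.56 -1.62] twist 26.7 jaw -35.3 q6 63.2 t 5.43 rows 9.555390096657378
d cm [48.54 39.6  -1.87] twist 54.7 jaw -35.3 q6 63.2 t 5.43 rows 15.02934960297203
```

View pics/w7.png

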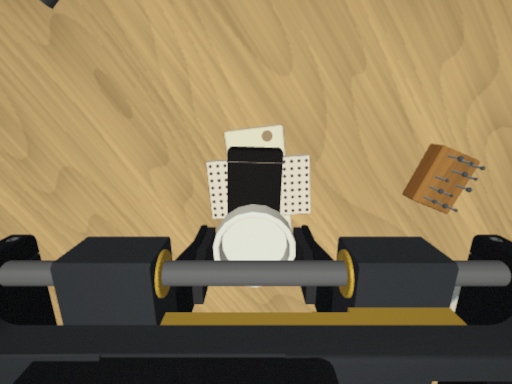

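Run:
```python
from h import *
go(.58,-.35,.2)
go(.50,.0,.2)
```

```text
d cm [51.4  52.28 -2.1 ] twist 0 jaw -35.3 q6 63.2 t 5.43 rows 17.58796904605288
d cm [24.64 28.34 -1.77] twist 0 jaw -35.3 q6 63.2 t 5.43 rows 9.015838963885264
```

Call:
arm_command --plan '[{"dx": 1.5,"dy": 1.5,"dz": -2,"twist": 0,"claw": 0},{"dx": 4,"dy": 4,"dz": -2,"twist": 0,"claw": 0},{"dx": 51,"dy": 52,"dz": -2,"twist": 0,"claw": 0},{"dx": 51,"dy": 52,"dz": -2,"twist": 0,"claw": 0},{"dx": 51,"dy": 52,"dz": -2,"twist": 0,"claw": 0},{"dx": 51,"dy": 52,"dz": -2,"twist": 0,"claw": 0},{"dx": 51,"dy": 52,"dz": -2,"twist": 0,"claw": 0},{"dx": 51,"dy": 52,"dz": -2,"twist": 0,"claw": 0}]'

```text
time_s: 6.1
position: [0.5116, 0.0691, 0.2037]
tcp_rot: [[0.816, -0.578, 0.016], [-0.578, -0.816, 0.013], [0.005, -0.02, -1.0]]
force: [0.9, -0.0, -1.0]
opening: 0.566
```

Run:
```python
from h import *
go(.58,-.35,.2)
```

```text
d cm [29.79 30.26 -0.06] twist 0 jaw -35.3 q6 29.5 t 6.1 rows 10.184288929884774
```

Call:
arm_command --plan '[{"dx": 29.8,"dy": 30.2,"dz": 0,"twist": 0,"claw": 0},{"dx": 29.8,"dy": 30.2,"dz": 0,"twist": 0,"claw": 0},{"dx": 29.8,"dy": 30.2,"dz": 0,"twist": 0,"claw": 0},{"dx": 29.8,"dy": 30.2,"dz": 0,"twist": 0,"claw": 0},{"dx": 29.8,"dy": 30.2,"dz": 0,"twist": 0,"claw": 0},{"dx": 29.8,"dy": 30.2,"dz": 0,"twist": 0,"claw": 0},{"dx": 29.8,"dy": 30.2,"dz": 0,"twist": 0,"claw": 0},{"dx": 29.8,"dy": 30.2,"dz": 0,"twist": 0,"claw": 0}]'

```text
time_s: 6.77
position: [0.5653, -0.26, 0.2004]
tcp_rot: [[0.816, -0.578, 0.016], [-0.578, -0.816, 0.013], [0.005, -0.02, -1.0]]
force: [0.3, 0.1, -0.2]
opening: 0.56
```

Call:
arm_command --plan '[{"dx": 5.5,"dy": 5.5,"dz": 0,"twist": 0,"claw": 0},{"dx": 5.5,"dy": 5.5,"dz": 0,"twist": 0,"claw": 0},{"dx": 5.5,"dy": 5.5,"dz": 0,"twist": 0,"claw": 0},{"dx": 5.5,"dy": 5.5,"dz": 0,"twist": 0,"claw": 0},{"dx": 5.5,"dy": 5.5,"dz": 0,"twist": 0,"claw": 0}]'

```text
time_s: 7.18
position: [0.5777, -0.3361, 0.1991]
tcp_rot: [[0.816, -0.578, 0.015], [-0.579, -0.815, 0.015], [0.004, -0.02, -1.0]]
force: [-0.3, -0.3, -0.6]
opening: 0.559
```

```bash
python3 m1.py w8|head -1;python3 - <<'E'
from h import *
go(.65,-.249,.15)
E
```

```text
[ 0.57768556 -0.33608537  0.19910739] 1.5561939474299724
d cm [  0.9  -11.11   5.15] twist 0 jaw -35.3 q6 -5.4 t 7.23 rows 2.9449242824009763
```

View pics/w8.png

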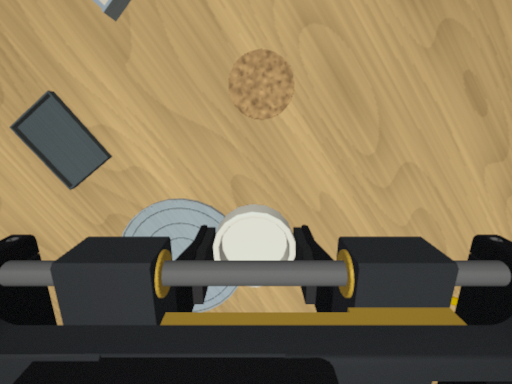

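Run:
```python
from h import *
KW=cam('wrist');im=cv2.imread('pics/w8.png')
b=cv2.GaussianBlur(cv2.cvtColor(im,cv2.COLOR_BGR2LAB),(0,0),3).astype(int)
m=((b[...,0]<155)).astype(np.uint8);m[:30]=0;m[140:]=0;m[:,:210]=0;m[:,320:]=0
c=big(m);print(cv2.boundingRect(c));(e)=cv2.minEnclosingCircle((ray(c,.005,KW)*1000).astype(np.float32));print(e,ray((261.5,84.5),.005,KW))
x,y=ray((261.5,84.5),.005,KW)[0]
go(x,y,.06)
```

```text
(228, 50, 66, 68)
((649.5572509765625, -247.37188720703125), 40.73793411254883) [[ 0.65153028 -0.24635203]]
d cm [  0.84 -11.23  14.16] twist 0 jaw -35.3 q6 -5.4 t 7.23 rows 4.338672264493512
```

Call:
arm_command --plan '[{"dx": 0.9,"dy": -4,"dz": 1,"twist": 0,"claw": 0},{"dx": 0.9,"dy": -8,"dz": 4,"twist": 0,"claw": 0},{"dx": 0.9,"dy": -11,"dz": 8,"twist": 0,"claw": 0},{"dx": 0.9,"dy": -11.1,"dz": 12,"twist": 0,"claw": 0},{"dx": 0.9,"dy": -11.1,"dz": 16,"twist": 0,"claw": 0},{"dx": 0.9,"dy": -11.1,"dz": 17,"twist": 0,"claw": 0},{"dx": 0.9,"dy": -11.1,"dz": 17,"twist": 0,"claw": 0},{"dx": 0.9,"dy": -11.1,"dz": 17,"twist": 0,"claw": 0}]'

```text
time_s: 7.9
position: [0.6509, -0.2451, 0.0306]
tcp_rot: [[0.818, -0.576, 0.012], [-0.576, -0.817, 0.016], [0.0, -0.02, -1.0]]
force: [-0.3, -0.6, -0.0]
opening: 0.569
```

```bash
python3 m1.py w9|head -1;python3 - <<'E'
from h import *
go(.65,-.2475,.0095); print(bot.read_state()['force'])
E
```

```text
[ 0.65087482 -0.2450908   0.03064612] 3.1206681279794477
d cm [-0.16  0.26  2.32] twist 0 jaw -35.2 q6 4.0 t 7.95 rows 0.5613440543793113
[-0.3569513  -0.57320336 -0.66304927]
```

View pics/w9.png

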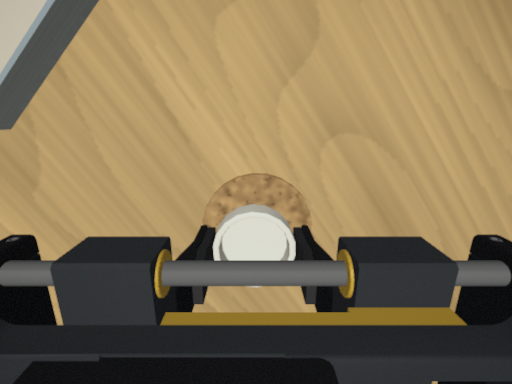

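Call:
arm_command --plan '[{"dx": -0.1,"dy": 0.2,"dz": 1,"twist": 0,"claw": 0},{"dx": -0.1,"dy": 0.2,"dz": 1.6,"twist": 0,"claw": 0},{"dx": -0.1,"dy": 0.2,"dz": 1.9,"twist": 0,"claw": 0},{"dx": -0.1,"dy": 0.2,"dz": 2.0,"twist": 0,"claw": 0},{"dx": -0.1,"dy": 0.2,"dz": 2.1,"twist": 0,"claw": 0},{"dx": -0.1,"dy": 0.2,"dz": 2.1,"twist": 0,"claw": 0},{"dx": -0.1,"dy": 0.2,"dz": 2.1,"twist": 0,"claw": 0}]'

```text
time_s: 8.53
position: [0.6509, -0.2476, 0.012]
tcp_rot: [[0.817, -0.576, 0.016], [-0.577, -0.817, 0.014], [0.005, -0.02, -1.0]]
force: [0.7, -0.2, -0.2]
opening: 0.561
```

Run:
```python
from h import *
im,KW,s=snap('side','s1');print(s['position'],s['force'])
b=proj([[.65,-.2475,.02]],KW)[0].astype(int);print(b)
cv2.imwrite('pics/s1z.png',cv2.resize(im[b[1]-40:b[1]+40,b[0]-50:b[0]+50],None,fx=6,fy=6,interpolation=cv2.INTER_CUBIC))
```

```text
[ 0.65090244 -0.24757187  0.0119738 ] [ 0.6678159  -0.1531773  -0.19576094]
[252 133]
```

View pics/s1z.png

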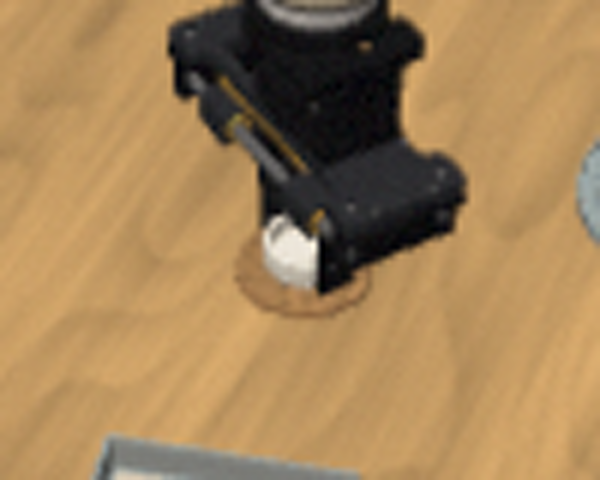

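Call:
arm_command --plan '[{"dx": 0,"dy": 0,"dz": 0.15,"twist": 0,"claw": 0},{"dx": 0,"dy": 0,"dz": 0.25,"twist": 0,"claw": 0},{"dx": 0,"dy": 0,"dz": 0.35,"twist": 0,"claw": 0},{"dx": 0,"dy": 0,"dz": 0.35,"twist": 0,"claw": 0}]'

```text
time_s: 8.92
position: [0.6512, -0.2476, 0.0093]
tcp_rot: [[0.817, -0.576, 0.016], [-0.577, -0.817, 0.014], [0.006, -0.021, -1.0]]
force: [-0.8, 0.7, 3.5]
opening: 0.566
```

Call:
arm_command --plan '[{"dx": 0,"dy": 0,"dz": 0.1,"twist": 0,"claw": 0},{"dx": 0,"dy": 0,"dz": 0.15,"twist": 0,"claw": 0},{"dx": 0,"dy": 0,"dz": 0.15,"twist": 0,"claw": 0}]'

```text
time_s: 9.17
position: [0.6512, -0.2476, 0.0092]
tcp_rot: [[0.817, -0.576, 0.016], [-0.576, -0.817, 0.014], [0.005, -0.02, -1.0]]
force: [-1.3, 1.4, 8.2]
opening: 0.565
```

Call:
arm_command --plan '[{"dx": 0,"dy": 0,"dz": -0.1,"twist": 0,"claw": 0.8},{"dx": 0,"dy": 0,"dz": -0.1,"twist": 0,"claw": 0.8},{"dx": 0,"dy": 0,"dz": -0.1,"twist": 0,"claw": 0.8},{"dx": 0,"dy": 0,"dz": -0.1,"twist": 0,"claw": 0.8},{"dx": 0,"dy": 0,"dz": -1,"twist": 0,"claw": 0.8},{"dx": 0,"dy": 0,"dz": -4,"twist": 0,"claw": 0.8},{"dx": 0,"dy": 0,"dz": -8,"twist": 0,"claw": 1},{"dx": 0,"dy": 0,"dz": -12,"twist": 0,"claw": 1}]'

```text
time_s: 9.83
position: [0.6483, -0.2487, 0.1294]
tcp_rot: [[0.817, -0.576, 0.013], [-0.576, -0.817, 0.015], [0.002, -0.02, -1.0]]
force: [0.0, -0.8, -0.2]
opening: 0.88
```

Call:
arm_command --plan '[{"dx": 0,"dy": 0,"dz": -4,"twist": 0,"claw": 1},{"dx": 0,"dy": 0,"dz": -5,"twist": 0,"claw": 1},{"dx": 0,"dy": 0,"dz": -5,"twist": 0,"claw": 1},{"dx": 0,"dy": 0,"dz": -5,"twist": 0,"claw": 1}]'

```text
time_s: 10.17
position: [0.6475, -0.2494, 0.1799]
tcp_rot: [[0.817, -0.576, 0.014], [-0.576, -0.817, 0.015], [0.003, -0.02, -1.0]]
force: [-0.2, 0.6, -0.4]
opening: 0.995
```

```bash
python3 m1.py w10|head -1;python3 - <<'E'
from h import *
go(.455,.31,.2,-37);print(bot.read_state()['tcp_rot'])
E
```

```text
[ 0.64746925 -0.24940375  0.17989792] 2.7028425867562125
d cm [-47.86 -34.66  -1.48] twist 1.8 jaw -35.2 q6 4.0 t 10.22 rows 14.176395457150456
[[ 8.17154752e-01 -5.76312828e-01  1.10288356e-02]
 [-5.76418066e-01 -8.16985875e-01  1.66220877e-02]
 [-5.69119468e-04 -1.99400380e-02 -9.99801016e-01]]
```

View pics/w10.png

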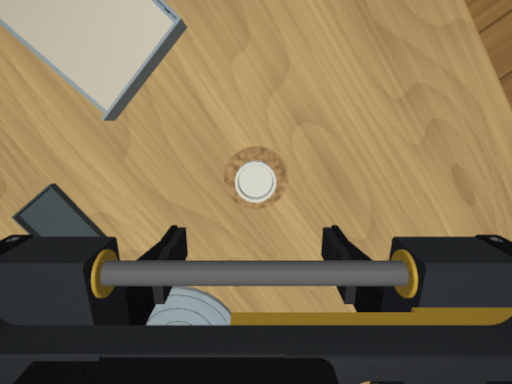

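Call:
arm_command --plan '[{"dx": -48,"dy": -34.5,"dz": -2,"twist": 1.8,"claw": 1},{"dx": -48,"dy": -34.5,"dz": -2,"twist": 1.8,"claw": 1},{"dx": -48,"dy": -34.5,"dz": -2,"twist": 1.8,"claw": 1},{"dx": -48,"dy": -34.5,"dz": -2,"twist": 1.8,"claw": 1},{"dx": -48,"dy": -34.5,"dz": -2,"twist": 1.8,"claw": 1},{"dx": -48,"dy": -34.5,"dz": -2,"twist": 1.8,"claw": 1},{"dx": -48,"dy": -34.5,"dz": -2,"twist": 1.8,"claw": 1},{"dx": -48,"dy": -34.5,"dz": -2,"twist": 1.8,"claw": 1}]'

```text
time_s: 10.88
position: [0.5351, 0.0669, 0.1913]
tcp_rot: [[0.798, -0.602, 0.005], [-0.602, -0.798, 0.017], [-0.006, -0.017, -1.0]]
force: [1.0, 1.1, 0.0]
opening: 1.002
```

Run:
```python
from h import *
go(.455,.31,.2,-37);print(bot.read_state()['tcp_rot'])
```

```text
d cm [-21.04 -14.6   -0.49] twist -0.0 jaw -37.0 q6 31.0 t 10.88 rows 6.14236482518561
[[ 0.7983616  -0.60215823  0.0049221 ]
 [-0.60214338 -0.79820049  0.01730123]
 [-0.00648925 -0.01677645 -0.99983821]]
```

Call:
arm_command --plan '[{"dx": -21,"dy": -14.6,"dz": -0.5,"twist": 0,"claw": 1},{"dx": -21,"dy": -14.6,"dz": -0.5,"twist": 0,"claw": 1},{"dx": -21,"dy": -14.6,"dz": -0.5,"twist": 0,"claw": 1},{"dx": -21,"dy": -14.6,"dz": -0.5,"twist": 0,"claw": 1},{"dx": -21,"dy": -14.6,"dz": -0.5,"twist": 0,"claw": 1},{"dx": -21,"dy": -14.6,"dz": -0.5,"twist": 0,"claw": 1},{"dx": -21,"dy": -14.6,"dz": -0.5,"twist": 0,"claw": 1},{"dx": -21,"dy": -14.6,"dz": -0.5,"twist": 0,"claw": 1}]'

```text
time_s: 11.55
position: [0.4525, 0.3117, 0.1977]
tcp_rot: [[0.801, -0.598, 0.0], [-0.598, -0.801, 0.016], [-0.009, -0.013, -1.0]]
force: [0.9, -0.3, 0.0]
opening: 1.001
```

```bash
python3 m1.py w11|head -1;python3 - <<'E'
from h import *
print(bot.read_state()['tcp_rot'])
KW=cam('wrist');im=cv2.imread('pics/w11.png')
b=proj([[.461,.374,.05]],KW)[0].astype(int);print(b)
x0,y0=b[0]-75,b[1]-75;print(x0,y0)
cv2.imwrite('pics/w11z.png',cv2.resize(im[y0:y0+150,x0:x0+150],None,fx=4,fy=4,interpolation=cv2.INTER_CUBIC))
E
```

```text
[0.45250904 0.3116562  0.19769763] 4.0703087112028165
[[ 8.00256848e-01 -5.99656774e-01  8.54569141e-04]
 [-5.99600275e-01 -8.00160156e-01  1.49410704e-02]
 [-8.27572190e-03 -1.24690938e-02 -9.99888011e-01]]
[226 136]
151 61
```

View pics/w11z.png

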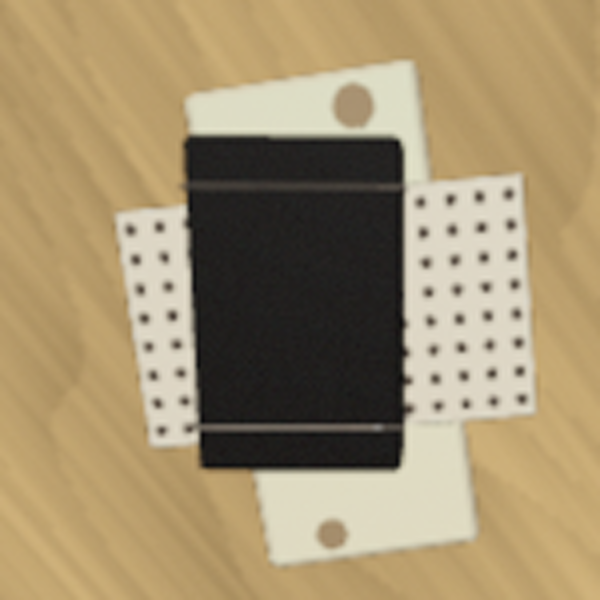

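Run:
```python
from h import *
KW=cam('wrist');o=np.array([151,61])
c=np.array([(186,137),(403,137),(402,468),(200,468)])/4+o-.125*3
p=ray(c,.075,KW);print(p.mean(0),np.linalg.norm(np.roll(p,-1,0)-p,axis=1)*1000)
for a,b in((0,3),(1,2)): d=p[a]-p[b];print(np.degrees(np.arctan2(d[1],d[0])))
for a,b in((0,1),(3,2)): d=p[b]-p[a];print(np.degrees(np.arctan2(d[1],d[0])))
b=np.array([(186,95),(414,60),(476,540),(271,565)])/4+o
p=ray(b,.032,KW);print('brick',p.mean(0),rect(b,.032,KW))
b=np.array([(116,213),(521,174),(535,411),(152,446)])/4+o
p=ray(b,.045,KW);print('board',p.mean(0),rect(b,.045,KW))
x,y=.461,.374
go(x,y,.11,-36)
go(x,y,.058,-36)
```

```text
[0.46206612 0.37297326] [52.72253776 81.89599155 53.15001662 82.04236478]
52.57186976678256
52.86976653619336
-36.841374558878236
-36.68709949528339
brick [0.46253883 0.36136379] (array([0.4624, 0.3613]), array([138.1,  64. ]), 61.2)
board [0.46456133 0.36616266] (array([0.4645, 0.3661]), array([111.1,  64.9]), -31.6)
d cm [-3.17 -5.46  8.89] twist -0.8 jaw -36.8 q6 58.6 t 11.6 rows 2.614503277771741
d cm [-3.13 -5.4  14.09] twist -0.8 jaw -36.8 q6 58.6 t 11.6 rows 3.694512493251268
```

Call:
arm_command --plan '[{"dx": -3.1,"dy": -5.4,"dz": 1,"twist": 0,"claw": 1},{"dx": -3.1,"dy": -5.4,"dz": 4,"twist": 0,"claw": 1},{"dx": -3.1,"dy": -5.4,"dz": 8,"twist": 0,"claw": 1},{"dx": -3.1,"dy": -5.4,"dz": 9,"twist": 0,"claw": 1},{"dx": -3.1,"dy": -5.4,"dz": 9,"twist": 0,"claw": 1},{"dx": -3.1,"dy": -5.4,"dz": 9,"twist": 0,"claw": 1}]'

```text
time_s: 12.1
position: [0.4614, 0.3712, 0.1083]
tcp_rot: [[0.799, -0.601, -0.001], [-0.601, -0.799, 0.013], [-0.009, -0.01, -1.0]]
force: [0.5, -0.3, -0.1]
opening: 0.999
```

```bash
python3 m1.py w12|head -1;python3 - <<'E'
from h import *
go(.461,.374,.059,-37)
E
```

```text
[0.46144905 0.37115423 0.1082963 ] 2.682190933569484
d cm [-0.2  -0.02  5.07] twist 0.0 jaw -37.0 q6 64.0 t 12.15 rows 1.2177347820761644
```

View pics/w12.png

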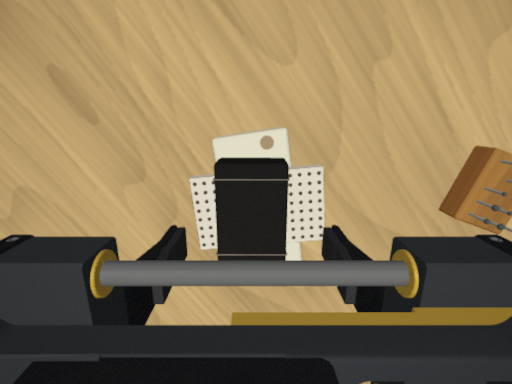

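Call:
arm_command --plan '[{"dx": -0.2,"dy": 0,"dz": 2.5,"twist": 0,"claw": 1},{"dx": -0.2,"dy": 0,"dz": 4.3,"twist": 0,"claw": 1},{"dx": -0.2,"dy": 0,"dz": 5,"twist": 0,"claw": 1},{"dx": -0.2,"dy": 0,"dz": 5.1,"twist": 0,"claw": 1},{"dx": -0.2,"dy": 0,"dz": 5.1,"twist": 0,"claw": 0},{"dx": -0.2,"dy": 0,"dz": 5.1,"twist": 0,"claw": 0},{"dx": -0.2,"dy": 0,"dz": 5.1,"twist": 0,"claw": 0},{"dx": -0.2,"dy": 0,"dz": 5.1,"twist": 0,"claw": 0}]'

```text
time_s: 12.82
position: [0.4616, 0.3742, 0.0599]
tcp_rot: [[0.799, -0.601, 0.004], [-0.601, -0.799, 0.016], [-0.007, -0.015, -1.0]]
force: [0.8, 1.0, -0.1]
opening: 0.779
```

Call:
arm_command --plan '[{"dx": 0,"dy": 0,"dz": 0,"twist": 0,"claw": 0},{"dx": 0,"dy": 0,"dz": 0,"twist": 0,"claw": 0},{"dx": 0,"dy": 0,"dz": 0,"twist": 0,"claw": 0},{"dx": 0,"dy": 0,"dz": 0,"twist": 0,"claw": 0}]'

```text
time_s: 13.15
position: [0.462, 0.3745, 0.0605]
tcp_rot: [[0.799, -0.601, 0.005], [-0.601, -0.799, 0.017], [-0.006, -0.016, -1.0]]
force: [0.6, 0.1, 3.9]
opening: 0.618
```

Call:
arm_command --plan '[{"dx": 0,"dy": 0,"dz": 0,"twist": 0,"claw": 0},{"dx": 0,"dy": 0,"dz": -0.5,"twist": 0,"claw": 0},{"dx": 0,"dy": 0,"dz": -2,"twist": 0,"claw": 0},{"dx": 0,"dy": 0,"dz": -5,"twist": 0,"claw": 0},{"dx": 0,"dy": 0,"dz": -9,"twist": 0,"claw": 0},{"dx": 0,"dy": 0,"dz": -12,"twist": 0,"claw": 0},{"dx": 0,"dy": 0,"dz": -12,"twist": 0,"claw": 0},{"dx": 0,"dy": 0,"dz": -12,"twist": 0,"claw": 0}]'

```text
time_s: 13.82
position: [0.4624, 0.3731, 0.1826]
tcp_rot: [[0.799, -0.601, 0.009], [-0.601, -0.799, 0.019], [-0.004, -0.02, -1.0]]
force: [0.3, -0.1, -1.6]
opening: 0.611
```

```bash
python3 m1.py w13|head -1;python3 - <<'E'
from h import *
go(.5,0,.2,-8)
go(.42,-.158,.15,2)
E
```

```text
[0.46242029 0.37307227 0.18263431] 3.1599725235157203
d cm [25.48 27.38 -2.53] twist -29.0 jaw -37.0 q6 64.3 t 13.87 rows 8.989628185405644
d cm [28.62 44.89  2.17] twist -39.0 jaw -37.0 q6 64.3 t 13.87 rows 12.777412221435162
```

View pics/w13.png

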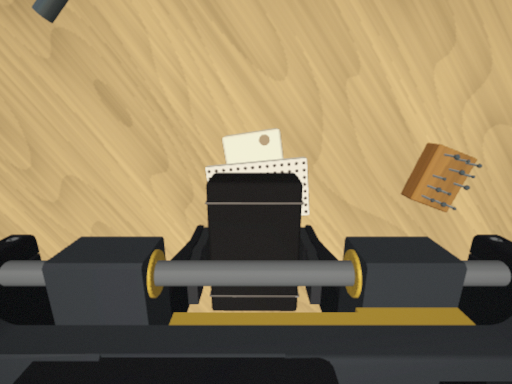

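Run:
```python
from h import *
c=bot.calibration('wrist');K=c['intrinsics'];T=c['T_tool_cam']
KW=(K,T)
# tool-frame plane z=-.0145
for uv in [(207,178),(301,178),(298,308),(212,308),(254,174)]: print(uv,np.round(ray(uv,-.0145,KW)*1000,1))
go(.42,-.28,.2,1.8)
```

```text
(207, 178) [[-26.1 -44. ]]
(301, 178) [[ 24.9 -44. ]]
(298, 308) [[27.1 39.6]]
(212, 308) [[-26.9  39.7]]
(254, 174) [[ -0.6 -46.2]]
d cm [35.92 54.56 -3.03] twist -38.8 jaw -37.0 q6 64.3 t 13.87 rows 15.681506089375436
```

Call:
arm_command --plan '[{"dx": 1.3,"dy": 2,"dz": -1,"twist": -3,"claw": 0},{"dx": 3.5,"dy": 5,"dz": -2,"twist": -7,"claw": 0},{"dx": 36,"dy": 54.5,"dz": -3,"twist": -38.8,"claw": 0},{"dx": 36,"dy": 54.5,"dz": -3,"twist": -38.8,"claw": 0},{"dx": 36,"dy": 54.5,"dz": -3,"twist": -38.8,"claw": 0},{"dx": 36,"dy": 54.5,"dz": -3,"twist": -38.8,"claw": 0},{"dx": 36,"dy": 54.5,"dz": -3,"twist": -38.8,"claw": 0},{"dx": 36,"dy": 54.5,"dz": -3,"twist": -38.8,"claw": 0}]'

```text
time_s: 14.53
position: [0.443, 0.0819, 0.1979]
tcp_rot: [[0.999, 0.037, 0.0], [0.037, -0.999, 0.017], [0.001, -0.017, -1.0]]
force: [1.4, -1.6, -0.5]
opening: 0.616
```

Run:
```python
from h import *
go(.42,-.28,.2,1.8)
```

```text
d cm [-3.63 36.07 -0.82] twist 0.3 jaw 2.1 q6 -7.3 t 14.53 rows 8.696259303101025
```

Call:
arm_command --plan '[{"dx": -3.6,"dy": 36,"dz": -0.8,"twist": 0,"claw": 0},{"dx": -3.6,"dy": 36,"dz": -0.8,"twist": 0,"claw": 0},{"dx": -3.6,"dy": 36,"dz": -0.8,"twist": 0,"claw": 0},{"dx": -3.6,"dy": 36,"dz": -0.8,"twist": 0,"claw": 0},{"dx": -3.6,"dy": 36,"dz": -0.8,"twist": 0,"claw": 0},{"dx": -3.6,"dy": 36,"dz": -0.8,"twist": 0,"claw": 0},{"dx": -3.6,"dy": 36,"dz": -0.8,"twist": 0,"claw": 0},{"dx": -3.6,"dy": 36,"dz": -0.8,"twist": 0,"claw": 0}]'

```text
time_s: 15.2
position: [0.4204, -0.2504, 0.1978]
tcp_rot: [[0.999, 0.036, -0.003], [0.036, -0.999, 0.021], [-0.003, -0.021, -1.0]]
force: [0.4, -0.1, -0.9]
opening: 0.616
```

Call:
arm_command --plan '[{"dx": 0,"dy": 0,"dz": 0,"twist": 0,"claw": 0},{"dx": 0,"dy": 0,"dz": 0,"twist": 0,"claw": 0},{"dx": 0,"dy": 0,"dz": 0,"twist": 0,"claw": 0},{"dx": 0,"dy": 0,"dz": 0,"twist": 0,"claw": 0}]'

```text
time_s: 15.53
position: [0.4194, -0.2483, 0.1966]
tcp_rot: [[0.999, 0.037, -0.006], [0.037, -0.999, 0.024], [-0.005, -0.024, -1.0]]
force: [0.0, -0.2, -0.9]
opening: 0.614
```

```bash
python3 m1.py w14|head -1;python3 - <<'E'
from h import *
KW=cam('wrist');im=cv2.imread('pics/w14.png')
print(bot.read_state()['tcp_rot'][:,2])
b=proj([[.408,-.158,.011]],KW)[0].astype(int);print(b)
x0,y0=b[0]-75,max(b[1]-75,0);print(x0,y0)
cv2.imwrite('pics/w14z.png',cv2.resize(im[y0:y0+150,x0:x0+150],None,fx=4,fy=4,interpolation=cv2.INTER_CUBIC))
E
```

```text
[ 0.41942327 -0.24829398  0.19657313] 0.9006263610191931
[-0.00554838  0.02304801 -0.99971896]
[248 106]
173 31
```

View pics/w14z.png

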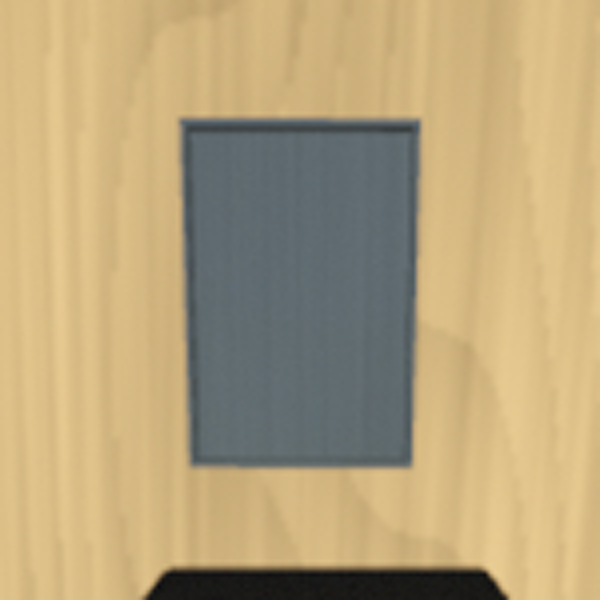

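View pics/w14.png

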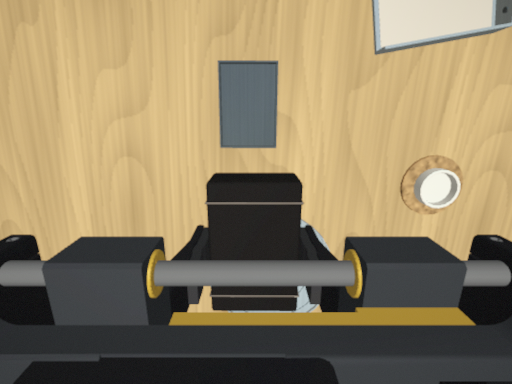

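Run:
```python
from h import *
KW=cam('wrist')
b=np.array([(181,119),(420,119),(412,467),(191,467)])/4+[173,31]
p=ray(b,.011,KW);print(p.mean(0),rect(b,.011,KW),np.linalg.norm(np.roll(p,-1,0)-p,axis=1)*1000)
for a,c in((0,3),(1,2)): d=p[a]-p[c];print(np.degrees(np.arctan2(d[1],d[0])))
R=bot.read_state()['tcp_rot']
# charcoal centre = TCP + R@[0,-.0025,.0005]
t=p.mean(0)-(R@[0,-.0025,0])[:2];print(t)
go(t[0],t[1],.06,1.8)
go(t[0],t[1],.019,1.8)
```

```text
[ 0.40752471 -0.15725717] (array([ 0.4075, -0.1573]), array([99.4, 68.9]), -87.9) [68.91570241 99.2193434  68.89395214 99.33008322]
92.08739819553129
92.07471306688497
[ 0.40761926 -0.15975471]
d cm [-0.82 -8.57 13.9 ] twist 0.4 jaw 2.2 q6 -46.9 t 15.58 rows 3.9215852086655185
d cm [-0.8  -8.47 18.  ] twist 0.4 jaw 2.2 q6 -46.9 t 15.58 rows 4.77538861989095
```

Call:
arm_command --plan '[{"dx": -0.4,"dy": -3.5,"dz": 0,"twist": 0,"claw": 0},{"dx": -0.8,"dy": -7.5,"dz": 1,"twist": 0,"claw": 0},{"dx": -0.8,"dy": -8.5,"dz": 4,"twist": 0,"claw": 0},{"dx": -0.8,"dy": -8.5,"dz": 8,"twist": 0,"claw": 0},{"dx": -0.8,"dy": -8.5,"dz": 12,"twist": 0,"claw": 0},{"dx": -0.8,"dy": -8.5,"dz": 14,"twist": 0,"claw": 0},{"dx": -0.8,"dy": -8.5,"dz": 14,"twist": 0,"claw": 0},{"dx": -0.8,"dy": -8.5,"dz": 14,"twist": 0,"claw": 0}]'

```text
time_s: 16.25
position: [0.4073, -0.1588, 0.0586]
tcp_rot: [[0.999, 0.04, -0.008], [0.04, -0.999, 0.025], [-0.007, -0.025, -1.0]]
force: [0.0, -0.4, -0.8]
opening: 0.618
```

```bash
python3 m1.py w15|head -1;python3 - <<'E'
from h import *
print(bot.read_state()['tcp_rot'][:,2])
im,KW,s=snap('side','s2')
b=proj([[.4076,-.157,.03]],KW)[0].astype(int);print(b)
cv2.imwrite('pics/s2z.png',cv2.resize(im[b[1]-50:b[1]+40,b[0]-50:b[0]+50],None,fx=6,fy=6,interpolation=cv2.INTER_CUBIC))
go(.4076,-.1598,.0175,2)
E
```

```text
[ 0.40730789 -0.1588367   0.05857307] 2.991978451901554
[-0.00543797  0.02293064 -0.99972227]
[313 171]
d cm [-0.1   0.03  4.27] twist 0.2 jaw 2.2 q6 -40.4 t 16.35 rows 1.0238064584460447
```

View pics/w15.png

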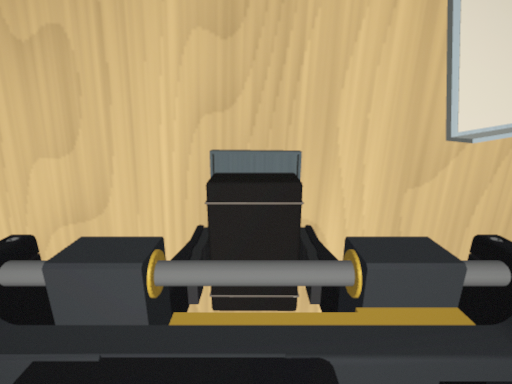

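View pics/s2z.png

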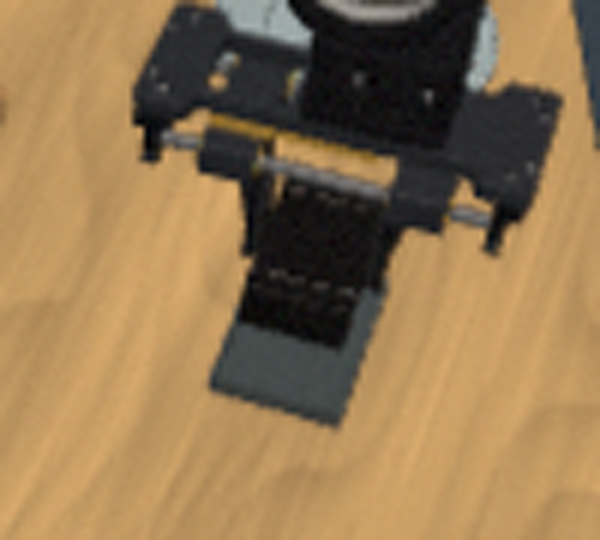

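Run:
```python
from h import *
s=bot.read_state();KW=cam('wrist',s)
p=ray([(210.5,151),(301,151)],.011,KW);R=s['tcp_rot']
print(p, (np.c_[p,[.011]*2]-s['position'])@R*1000)
```

```text
[[ 0.37258964 -0.10988084]
 [ 0.44133642 -0.10710821]] [[-33.98067009 -50.79424986  50.39130742]
 [ 34.8216722  -50.87618338  50.19527266]]
```

Call:
arm_command --plan '[{"dx": 0,"dy": 0,"dz": 1.5,"twist": 0,"claw": 0},{"dx": 0,"dy": 0.05,"dz": 3,"twist": 0,"claw": 0},{"dx": 0,"dy": 0.05,"dz": 3.6,"twist": 0,"claw": 0},{"dx": 0,"dy": 0.05,"dz": 3.8,"twist": 0,"claw": 0},{"dx": 0,"dy": 0.05,"dz": 3.9,"twist": 0,"claw": 0},{"dx": 0,"dy": 0.05,"dz": 3.9,"twist": 0,"claw": 0},{"dx": 0,"dy": 0.05,"dz": 3.9,"twist": 0,"claw": 0}]'

```text
time_s: 16.93
position: [0.409, -0.1604, 0.0219]
tcp_rot: [[0.999, 0.039, -0.002], [0.039, -0.999, 0.021], [-0.002, -0.021, -1.0]]
force: [-0.5, 1.0, -0.4]
opening: 0.621
```

Call:
arm_command --plan '[{"dx": 0,"dy": 0,"dz": 0.1,"twist": 0,"claw": 0},{"dx": 0,"dy": 0,"dz": 0.2,"twist": 0,"claw": 0},{"dx": 0,"dy": 0,"dz": 0.2,"twist": 0,"claw": 0}]'

```text
time_s: 17.18
position: [0.4091, -0.1604, 0.02]
tcp_rot: [[0.999, 0.039, -0.002], [0.039, -0.999, 0.021], [-0.001, -0.021, -1.0]]
force: [0.6, -0.3, -0.8]
opening: 0.62
```

```bash
python3 m1.py w16|head -1;python3 - <<'E'
from h import *
im,KW,s=snap('side','s3');print(s['force'])
b=proj([[.4076,-.157,.03]],KW)[0].astype(int)
cv2.imwrite('pics/s3z.png',cv2.resize(im[b[1]-50:b[1]+40,b[0]-50:b[0]+50],None,fx=6,fy=6,interpolation=cv2.INTER_CUBIC))
E
```

```text
[ 0.40913662 -0.16040862  0.02003886] 0.15853841436997523
[-0.09107477 -0.34374974 -1.61536789]
```

View pics/w16.png

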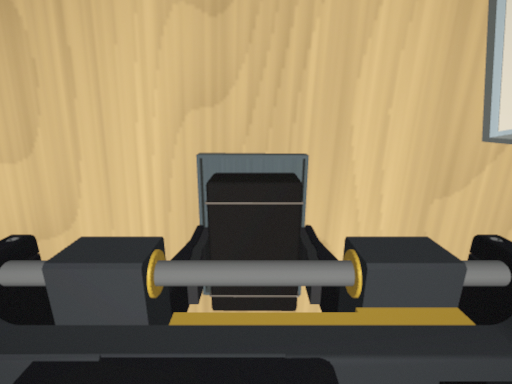

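View pics/s3z.png

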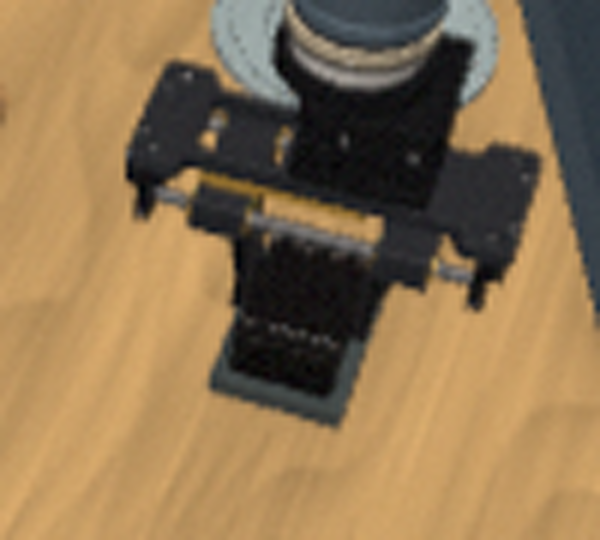

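Run:
```python
from h import *
s=bot.read_state();KW=cam('wrist',s)
p=ray([(198,154.5),(307,154.5)],.011,KW);R=s['tcp_rot']
print(p, (np.c_[p,[.011]*2]-s['position'])@R*1000)
```

```text
[[ 0.37140315 -0.10776305]
 [ 0.43872102 -0.10505951]] [[-35.48919185 -53.77197121  10.13816318]
 [ 31.88280892 -53.84446542  10.0247798 ]]
```

Call:
arm_command --plan '[{"dx": -0.15,"dy": 0,"dz": 0.1,"twist": 0,"claw": 0},{"dx": -0.15,"dy": 0,"dz": 0.2,"twist": 0,"claw": 0},{"dx": -0.15,"dy": 0,"dz": 0.25,"twist": 0,"claw": 0},{"dx": -0.15,"dy": 0,"dz": 0.25,"twist": 0,"claw": 0}]'

```text
time_s: 17.62
position: [0.4072, -0.1601, 0.0176]
tcp_rot: [[0.999, 0.039, -0.003], [0.039, -0.999, 0.021], [-0.002, -0.021, -1.0]]
force: [-0.5, 0.4, 3.6]
opening: 0.619
```

Call:
arm_command --plan '[{"dx": 0,"dy": 0,"dz": 0.1,"twist": 0,"claw": 0},{"dx": 0,"dy": 0,"dz": 0.1,"twist": 0,"claw": 0},{"dx": 0,"dy": 0,"dz": 0.1,"twist": 0,"claw": 0}]'

```text
time_s: 17.87
position: [0.4072, -0.1601, 0.0175]
tcp_rot: [[0.999, 0.039, -0.003], [0.039, -0.999, 0.021], [-0.002, -0.021, -1.0]]
force: [0.0, 1.0, 11.7]
opening: 0.619
```

Call:
arm_command --plan '[{"dx": 0,"dy": 0,"dz": -0.05,"twist": 0,"claw": 0.62},{"dx": 0,"dy": 0,"dz": -0.05,"twist": 0,"claw": 0.9},{"dx": 0,"dy": 0,"dz": -0.05,"twist": 0,"claw": 0.9},{"dx": 0,"dy": 0,"dz": -0.1,"twist": 0,"claw": 0.9},{"dx": 0,"dy": 0,"dz": -1.5,"twist": 0,"claw": 0.9},{"dx": 0,"dy": 0,"dz": -5,"twist": 0,"claw": 1},{"dx": 0,"dy": 0,"dz": -9,"twist": 0,"claw": 1},{"dx": 0,"dy": 0,"dz": -12,"twist": 0,"claw": 1}]'

```text
time_s: 18.53
position: [0.4075, -0.1626, 0.1391]
tcp_rot: [[0.999, 0.039, -0.003], [0.039, -0.999, 0.021], [-0.002, -0.021, -1.0]]
force: [0.1, 0.3, -0.2]
opening: 0.983
```

Call:
arm_command --plan '[{"dx": 0,"dy": 0,"dz": -4,"twist": 0,"claw": 1},{"dx": 0,"dy": 0,"dz": -5,"twist": 0,"claw": 1},{"dx": 0,"dy": 0,"dz": -5,"twist": 0,"claw": 1},{"dx": 0,"dy": 0,"dz": -5,"twist": 0,"claw": 1}]'

```text
time_s: 18.87
position: [0.4075, -0.1635, 0.1892]
tcp_rot: [[0.999, 0.039, -0.002], [0.039, -0.999, 0.02], [-0.001, -0.02, -1.0]]
force: [-0.1, 0.4, -0.5]
opening: 1.0
```

```bash
python3 m1.py w17|head -1;python3 - <<'E'
from h import *
im,KW,s=snap('side','s4');print(s['tcp_rot'][:,2])
b=proj([[.4076,-.157,.03]],KW)[0].astype(int)
cv2.imwrite('pics/s4z.png',cv2.resize(im[b[1]-50:b[1]+40,b[0]-50:b[0]+50],None,fx=6,fy=6,interpolation=cv2.INTER_CUBIC))
go(.45,.1,.2,35)
go(.50,.31,.2,58.5)
E
```

```text
[ 0.40748434 -0.16353692  0.18923492] 2.5252173373283937
[-0.00414695  0.0219841  -0.99974972]
d cm [  5.37 -26.11  -0.65] twist -32.8 jaw 2.2 q6 -40.1 t 18.97 rows 6.394920668090695
d cm [ 11.19 -46.89  -0.2 ] twist -56.3 jaw 2.2 q6 -40.1 t 18.97 rows 11.561671283017843
```

View pics/w17.png

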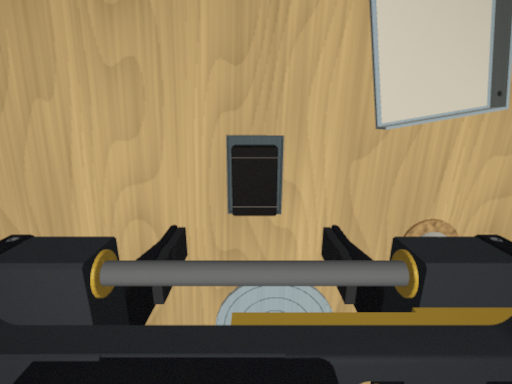

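View pics/s4z.png

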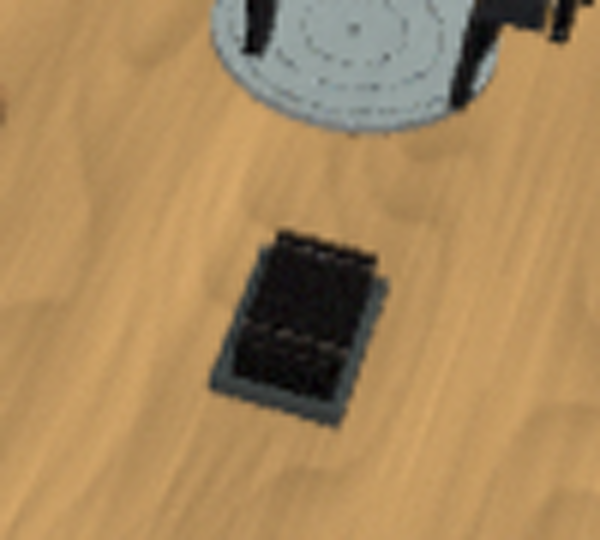

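Run:
```python
from h import *
s=bot.read_state();KW=cam('wrist',s);im=cv2.imread('pics/w17.png')
cv2.imwrite('pics/w17z.png',cv2.resize(im[120:230,200:310],None,fx=5,fy=5,interpolation=cv2.INTER_CUBIC))
print(rect([(231.5,145),(277.5,145),(276.5,216),(232.5,216)],.032,KW))
print(rect([(227,135.5),(283,135.5),(281,213.5),(228,213.5)],.011,KW))
```

```text
(array([ 0.4052, -0.1578]), array([85.2, 53.5]), -87.6)
(array([ 0.405, -0.155]), array([98.7, 68.5]), -87.6)
```

View pics/w17z.png

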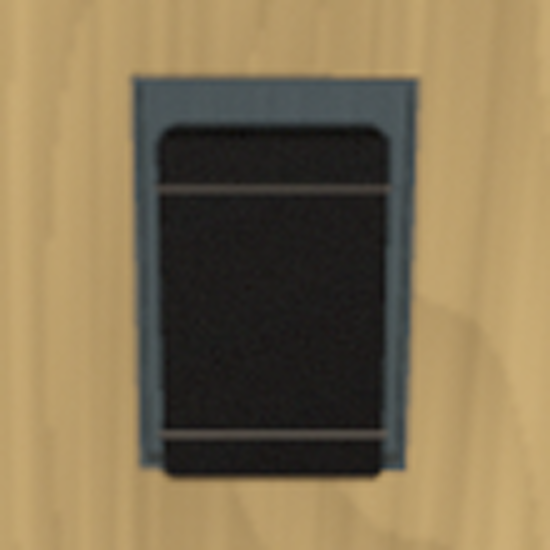

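Run:
```python
from h import *
go(.515,.335,.2,58.5)
```

```text
d cm [ 12.79 -49.33  -0.15] twist -56.3 jaw 2.2 q6 -40.1 t 18.97 rows 12.221674741452043
```

Call:
arm_command --plan '[{"dx": 12.8,"dy": -49.3,"dz": 0,"twist": -56,"claw": 1},{"dx": 12.8,"dy": -49.3,"dz": 0,"twist": -56,"claw": 1},{"dx": 12.8,"dy": -49.3,"dz": 0,"twist": -56,"claw": 1},{"dx": 12.8,"dy": -49.3,"dz": 0,"twist": -56,"claw": 1},{"dx": 12.8,"dy": -49.3,"dz": 0,"twist": -56,"claw": 1},{"dx": 12.8,"dy": -49.3,"dz": 0,"twist": -56,"claw": 1},{"dx": 12.8,"dy": -49.3,"dz": 0,"twist": -56,"claw": 1},{"dx": 12.8,"dy": -49.3,"dz": 0,"twist": -56,"claw": 1}]'

```text
time_s: 19.63
position: [0.4765, 0.1642, 0.1929]
tcp_rot: [[0.521, 0.853, -0.011], [0.853, -0.521, 0.022], [0.014, -0.021, -1.0]]
force: [0.3, -1.0, 0.6]
opening: 1.0
```

Run:
```python
from h import *
print(bot.read_state()['tcp_rot'][:,2])
go(.515,.335,.2,58.5)
```

```text
[-0.01060848  0.02231106 -0.99969479]
d cm [16.6  -5.63 -0.37] twist 0.1 jaw 58.6 q6 -54.0 t 19.63 rows 4.203145244004076
```

Call:
arm_command --plan '[{"dx": 16.6,"dy": -5.6,"dz": 0,"twist": 0,"claw": 1},{"dx": 16.6,"dy": -5.6,"dz": 0,"twist": 0,"claw": 1},{"dx": 16.6,"dy": -5.6,"dz": 0,"twist": 0,"claw": 1},{"dx": 16.6,"dy": -5.6,"dz": 0,"twist": 0,"claw": 1},{"dx": 16.6,"dy": -5.6,"dz": 0,"twist": 0,"claw": 1},{"dx": 16.6,"dy": -5.6,"dz": 0,"twist": 0,"claw": 1},{"dx": 16.6,"dy": -5.6,"dz": 0,"twist": 0,"claw": 1},{"dx": 16.6,"dy": -5.6,"dz": 0,"twist": 0,"claw": 1}]'

```text
time_s: 20.3
position: [0.514, 0.3331, 0.1946]
tcp_rot: [[0.522, 0.853, -0.015], [0.853, -0.522, 0.02], [0.01, -0.023, -1.0]]
force: [0.9, -0.3, -0.2]
opening: 1.0
```

```bash
python3 m1.py w18|head -1;python3 - <<'E'
from h import *
KW=cam('wrist');im=cv2.imread('pics/w18.png');print(bot.read_state()['tcp_rot'][:,2])
b=proj([[.464,.367,.04]],KW)[0].astype(int)
x0,y0=b[0]-75,b[1]-75;print(x0,y0)
cv2.imwrite('pics/w18z.png',cv2.resize(im[y0:y0+150,x0:x0+150],None,fx=4,fy=4,interpolation=cv2.INTER_CUBIC))
E
```

```text
[0.51397711 0.33311144 0.19460886] 0.992913132972236
[-0.01360786  0.02056453 -0.99969592]
180 58
```

View pics/w18z.png

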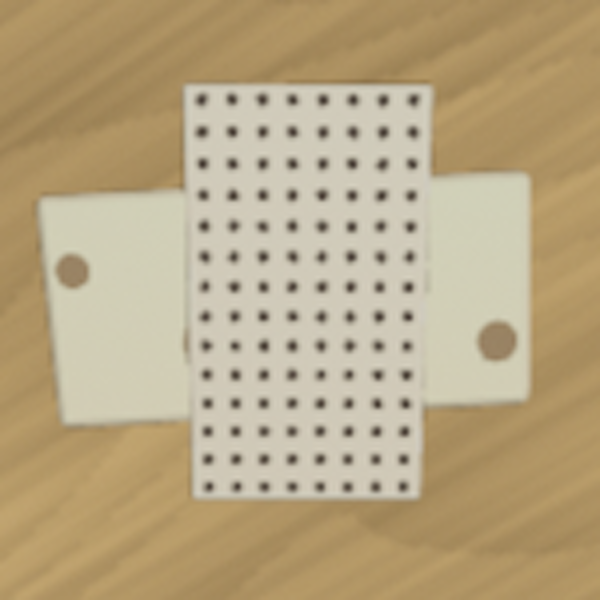

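Run:
```python
from h import *
KW=cam('wrist');o=[180,58]
b=np.array([(184,83),(433,84),(420,498),(192,498)])/4+o
p=ray(b,.045,KW);print('board',p.mean(0),rect(b,.045,KW),np.linalg.norm(np.roll(p,-1,0)-p,axis=1)*1000)
for a,c in((0,3),(1,2)): d=p[c]-p[a];print(np.degrees(np.arctan2(d[1],d[0])))
m=p.mean(0)
b=np.array([(39,197),(531,171),(530,403),(63,426)])/4+o
print('brick',rect(b,.032,KW))
go(m[0],m[1],.09,58.6);go(m[0],m[1],.0345,58.6)
```

```text
board [0.46383432 0.36875585] (array([0.4638, 0.3687]), array([111.4,  65.9]), -31.6) [ 65.44072322 111.38059224  65.90851603 111.38525644]
-31.79851797661618
-31.557886235416557
brick (array([0.4624, 0.3643]), array([138. ,  64.9]), 61.4)
d cm [ 0.31 -5.94 10.65] twist -0.1 jaw 58.5 q6 -37.4 t 20.35 rows 2.9258853393011552
d cm [ 0.25 -5.82 16.2 ] twist -0.1 jaw 58.5 q6 -37.4 t 20.35 rows 4.128307362491973
```

Call:
arm_command --plan '[{"dx": 0.3,"dy": -4,"dz": 1,"twist": 0,"claw": 1},{"dx": 0.3,"dy": -5.9,"dz": 4,"twist": 0,"claw": 1},{"dx": 0.3,"dy": -5.9,"dz": 8,"twist": 0,"claw": 1},{"dx": 0.3,"dy": -5.9,"dz": 11,"twist": 0,"claw": 1},{"dx": 0.3,"dy": -5.9,"dz": 11.5,"twist": 0,"claw": 1},{"dx": 0.3,"dy": -5.9,"dz": 11.5,"twist": 0,"claw": 1},{"dx": 0.3,"dy": -5.9,"dz": 11.5,"twist": 0,"claw": 1}]'

```text
time_s: 20.93
position: [0.4652, 0.368, 0.0825]
tcp_rot: [[0.524, 0.852, -0.012], [0.852, -0.524, 0.021], [0.011, -0.022, -1.0]]
force: [0.1, 0.8, 0.7]
opening: 1.001
```

```bash
python3 m1.py w19|head -1;python3 - <<'E'
from h import *
go(.464,.3685,.035,58.5)
E
```

```text
[0.46519529 0.36795336 0.08252634] 1.66141146769322
d cm [-0.16 -0.06  4.84] twist -0.1 jaw 58.4 q6 -32.8 t 20.98 rows 1.1603363522703163
```

View pics/w19.png

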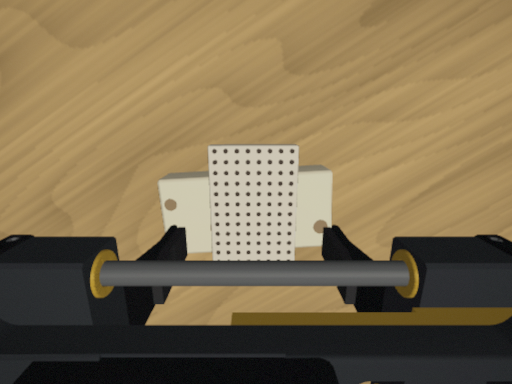

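Call:
arm_command --plan '[{"dx": -0.1,"dy": 0,"dz": 2.5,"twist": 0,"claw": 1},{"dx": -0.1,"dy": 0,"dz": 4,"twist": 0,"claw": 1},{"dx": -0.1,"dy": 0,"dz": 4.6,"twist": 0,"claw": 1},{"dx": -0.1,"dy": 0,"dz": 4.8,"twist": 0,"claw": 1},{"dx": -0.1,"dy": 0,"dz": 4.8,"twist": 0,"claw": 1},{"dx": -0.1,"dy": 0,"dz": 4.8,"twist": 0,"claw": 1}]'

```text
time_s: 21.48
position: [0.4659, 0.3691, 0.0367]
tcp_rot: [[0.524, 0.852, -0.008], [0.852, -0.524, 0.023], [0.015, -0.019, -1.0]]
force: [0.4, -0.8, 0.4]
opening: 1.0
```

Call:
arm_command --plan '[{"dx": 0,"dy": 0,"dz": 0.15,"twist": 0,"claw": 1},{"dx": 0,"dy": 0,"dz": 0.15,"twist": 0,"claw": 0},{"dx": 0,"dy": 0,"dz": 0.15,"twist": 0,"claw": 0},{"dx": 0,"dy": 0,"dz": 0.15,"twist": 0,"claw": 0},{"dx": 0,"dy": 0,"dz": 0.15,"twist": 0,"claw": 0},{"dx": 0,"dy": 0,"dz": 0.15,"twist": 0,"claw": 0},{"dx": 0,"dy": 0,"dz": 0.15,"twist": 0,"claw": 0},{"dx": 0,"dy": 0,"dz": 0.15,"twist": 0,"claw": 0}]'

```text
time_s: 22.15
position: [0.4657, 0.3691, 0.0354]
tcp_rot: [[0.524, 0.852, -0.009], [0.852, -0.524, 0.023], [0.015, -0.019, -1.0]]
force: [-0.6, -0.5, 2.6]
opening: 0.758
```

```bash
python3 m1.py w20|head -1
```

```text
[0.46573284 0.36905998 0.03536431] 0.10703374878573697
```

View pics/w20.png

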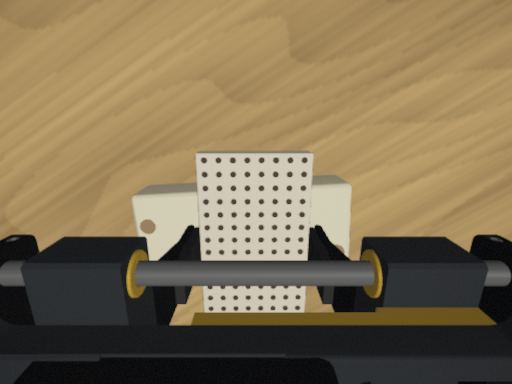

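Call:
arm_command --plan '[{"dx": 0,"dy": 0,"dz": 0,"twist": 0,"claw": 0},{"dx": 0,"dy": 0,"dz": -0.4,"twist": 0,"claw": 0},{"dx": 0,"dy": 0,"dz": -1.5,"twist": 0,"claw": 0},{"dx": 0,"dy": 0,"dz": -4,"twist": 0,"claw": 0},{"dx": 0,"dy": 0,"dz": -8,"twist": 0,"claw": 0},{"dx": 0,"dy": 0,"dz": -12,"twist": 0,"claw": 0},{"dx": 0,"dy": 0,"dz": -14,"twist": 0,"claw": 0},{"dx": 0,"dy": 0,"dz": -14,"twist": 0,"claw": 0}]'

```text
time_s: 22.87
position: [0.4704, 0.3677, 0.1818]
tcp_rot: [[0.524, 0.852, 0.003], [0.851, -0.524, 0.029], [0.026, -0.013, -1.0]]
force: [0.7, 1.2, -1.7]
opening: 0.756
```

Call:
arm_command --plan '[{"dx": 0,"dy": 0,"dz": 0,"twist": 0,"claw": 0},{"dx": 0,"dy": 0,"dz": 0,"twist": 0,"claw": 0}]'

```text
time_s: 23.03
position: [0.4705, 0.3677, 0.1823]
tcp_rot: [[0.524, 0.852, 0.004], [0.851, -0.524, 0.029], [0.027, -0.012, -1.0]]
force: [0.1, -0.0, -1.8]
opening: 0.755
```

```bash
python3 m1.py w21|head -1;python3 - <<'E'
from h import *
s=bot.read_state();print(s['force'],s['tcp_rot'][:,2],s['opening'])
c=bot.calibration('wrist');KW=(c['intrinsics'],c['T_tool_cam'])
for uv in [(197,154),(312,154),(305,313),(203,313)]: print(uv,np.round(ray(uv,-.0095,KW)*1000,1))
go(.4425,-.365,.2)
im=cv2.imread('pics/w21.png');cv2.imwrite('pics/w21z.png',cv2.resize(im[130:340,170:340],None,fx=2.8,fy=2.8,interpolation=cv2.INTER_CUBIC))
E
```

```text
[0.47047938 0.3677463  0.18229831] 1.7564448755220041
[ 0.70665177  0.22032729 -1.65947766] [ 0.00175845  0.028364   -0.99959611] 0.7555063558581655
(197, 154) [[-31.7 -57.6]]
(312, 154) [[ 31.2 -57.6]]
(305, 313) [[32.8 46. ]]
(203, 313) [[-33.8  46. ]]
d cm [-63.75  36.    -3.96] twist 0 jaw 58.4 q6 -32.7 t 23.08 rows 17.582427097870212
```

View pics/w21z.png

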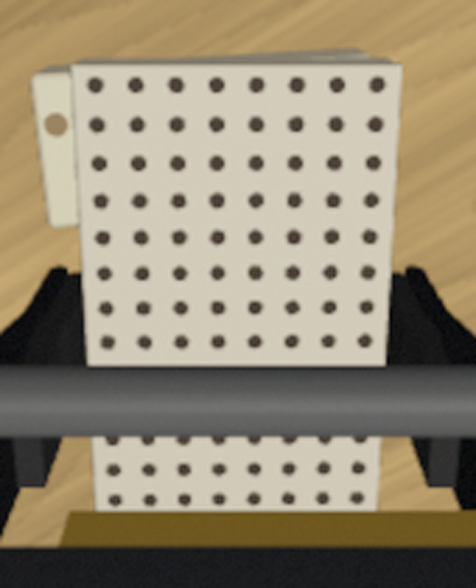

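Call:
arm_command --plan '[{"dx": -2,"dy": 1,"dz": -1,"twist": 0,"claw": 0},{"dx": -5,"dy": 3,"dz": -2,"twist": 0,"claw": 0},{"dx": -63.7,"dy": 36,"dz": -4,"twist": 0,"claw": 0},{"dx": -63.7,"dy": 36,"dz": -4,"twist": 0,"claw": 0},{"dx": -63.7,"dy": 36,"dz": -4,"twist": 0,"claw": 0},{"dx": -63.7,"dy": 36,"dz": -4,"twist": 0,"claw": 0},{"dx": -63.7,"dy": 36,"dz": -4,"twist": 0,"claw": 0},{"dx": -63.7,"dy": 36,"dz": -4,"twist": 0,"claw": 0}]'

```text
time_s: 23.75
position: [0.4578, 0.0572, 0.1984]
tcp_rot: [[0.523, 0.852, -0.002], [0.852, -0.523, 0.029], [0.024, -0.017, -1.0]]
force: [0.7, -0.4, -1.7]
opening: 0.755
```

Run:
```python
from h import *
print(bot.read_state()['tcp_rot'][:,2])
go(.4425,-.365,.2)
```

```text
[-0.00192145  0.02891701 -0.99957997]
d cm [-36.76  20.78  -1.38] twist 0 jaw 58.4 q6 -67.5 t 23.75 rows 10.131443969034546
```

Call:
arm_command --plan '[{"dx": -36.8,"dy": 20.8,"dz": -1,"twist": 0,"claw": 0},{"dx": -36.8,"dy": 20.8,"dz": -1,"twist": 0,"claw": 0},{"dx": -36.8,"dy": 20.8,"dz": -1,"twist": 0,"claw": 0},{"dx": -36.8,"dy": 20.8,"dz": -1,"twist": 0,"claw": 0},{"dx": -36.8,"dy": 20.8,"dz": -1,"twist": 0,"claw": 0},{"dx": -36.8,"dy": 20.8,"dz": -1,"twist": 0,"claw": 0},{"dx": -36.8,"dy": 20.8,"dz": -1,"twist": 0,"claw": 0},{"dx": -36.8,"dy": 20.8,"dz": -1,"twist": 0,"claw": 0}]'

```text
time_s: 24.42
position: [0.4446, -0.2755, 0.1952]
tcp_rot: [[0.524, 0.852, -0.005], [0.851, -0.524, 0.032], [0.025, -0.021, -0.999]]
force: [0.6, -0.0, -2.1]
opening: 0.754
```

Run:
```python
from h import *
print(bot.read_state()['tcp_rot'][:,2])
go(.4425,-.365,.14)
```

```text
[-0.00465216  0.0319923  -0.99947729]
d cm [-7.86  4.62  5.23] twist 0 jaw 58.4 q6 -103.8 t 24.42 rows 2.5211691585873166
```

Call:
arm_command --plan '[{"dx": -4,"dy": 2.3,"dz": 0,"twist": 0,"claw": 0},{"dx": -7.8,"dy": 4.6,"dz": 1,"twist": 0,"claw": 0},{"dx": -7.8,"dy": 4.6,"dz": 4,"twist": 0,"claw": 0},{"dx": -7.8,"dy": 4.6,"dz": 5.2,"twist": 0,"claw": 0},{"dx": -7.8,"dy": 4.6,"dz": 5.2,"twist": 0,"claw": 0},{"dx": -7.8,"dy": 4.6,"dz": 5.2,"twist": 0,"claw": 0},{"dx": -7.8,"dy": 4.6,"dz": 5.2,"twist": 0,"claw": 0}]'

```text
time_s: 25.0
position: [0.4428, -0.3638, 0.1401]
tcp_rot: [[0.524, 0.852, -0.005], [0.852, -0.523, 0.033], [0.025, -0.022, -0.999]]
force: [-0.2, 0.0, -0.7]
opening: 0.752
```

```bash
python3 m1.py w22|head -1;python3 - <<'E'
from h import *
s=bot.read_state();print(s['tcp_rot'][:,2])
t=np.array([.4425,-.365])+(s['tcp_rot']@[0,.0015,0])[:2]
go(t[0],t[1],.045)
im,KW,s=snap('top','t1');b=proj([[.4425,-.365,.04]],KW)[0].astype(int)
cv2.imwrite('pics/t1z.png',cv2.resize(im[b[1]-50:b[1]+50,b[0]-60:b[0]+60],None,fx=5,fy=5,interpolation=cv2.INTER_CUBIC))
E
```

```text
[ 0.44275646 -0.36377867  0.14011121] 1.5289217230047991
[-0.0041919   0.03138503 -0.99949858]
d cm [-0.35  0.34  9.57] twist 0 jaw 58.4 q6 -110.2 t 25.05 rows 2.298424047378121
```

View pics/w22.png

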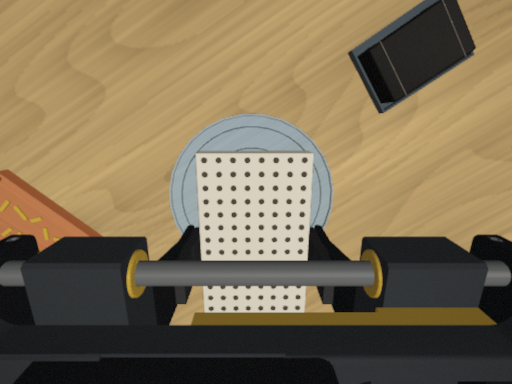

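View pics/t1z.png

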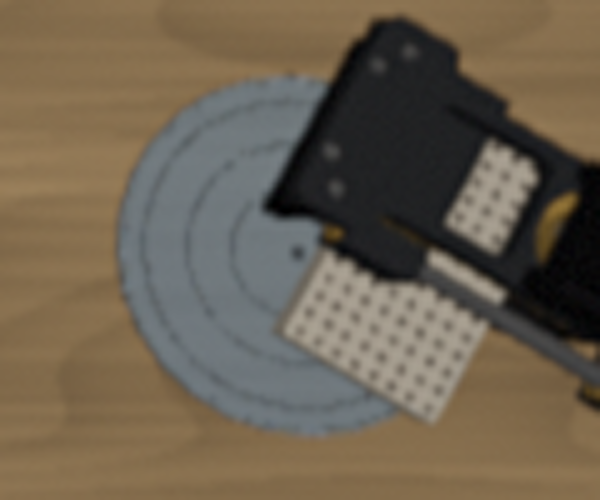

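Call:
arm_command --plan '[{"dx": -0.3,"dy": 0.3,"dz": 2,"twist": 0,"claw": 0},{"dx": -0.3,"dy": 0.3,"dz": 5,"twist": 0,"claw": 0},{"dx": -0.3,"dy": 0.3,"dz": 7.5,"twist": 0,"claw": 0},{"dx": -0.3,"dy": 0.3,"dz": 8.7,"twist": 0,"claw": 0},{"dx": -0.3,"dy": 0.3,"dz": 9,"twist": 0,"claw": 0},{"dx": -0.3,"dy": 0.3,"dz": 9,"twist": 0,"claw": 0},{"dx": -0.3,"dy": 0.3,"dz": 9,"twist": 0,"claw": 0}]'

```text
time_s: 25.68
position: [0.4449, -0.3662, 0.0524]
tcp_rot: [[0.523, 0.853, -0.002], [0.852, -0.522, 0.029], [0.023, -0.017, -1.0]]
force: [0.3, -0.0, -1.5]
opening: 0.752
```

```bash
python3 m1.py w23|head -1;python3 - <<'E'
from h import *
s=bot.read_state();print(s['tcp_rot'][:,2])
t=np.array([.4425,-.365])+(s['tcp_rot']@[0,.0015,0])[:2]
go(t[0],t[1],.0385)
KW=cam('wrist',s);print(proj([[.4425,-.365,.034]],KW))
im=cv2.imread('pics/w23.png')
E
```

```text
[ 0.44491967 -0.36624     0.05244945] 0.7109800487542302
[-0.00152149  0.02806931 -0.99960482]
d cm [-0.04 -0.12  1.43] twist 0 jaw 58.5 q6 -110.5 t 25.73 rows 0.34326695631724596
[[254.05733339 226.99496258]]
```

View pics/w23.png

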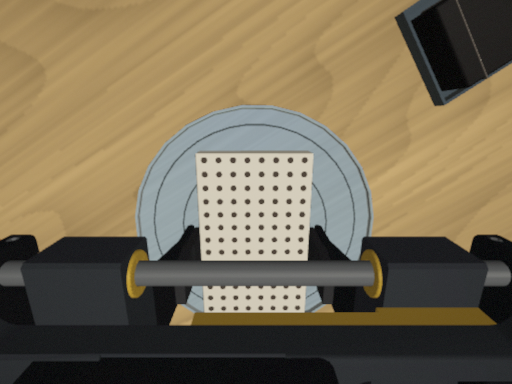

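Run:
```python
from h import *
from scipy.optimize import least_squares
s=bot.read_state();KW=cam('wrist',s);R=s['tcp_rot'];im=cv2.imread('pics/w23.png')
hsv=cv2.cvtColor(im,cv2.COLOR_BGR2HSV)
g=((hsv[...,0]>80)&(hsv[...,0]<125)&(hsv[...,1]>15)&(hsv[...,2]>90)).astype(np.uint8);g[222:]=0;g[:,385:]=0
c=big(g);h=cv2.convexHull(c.reshape(-1,1,2)).reshape(-1,2);h=h[h[:,1]<215]
p=ray(h,.038,KW)
r=least_squares(lambda q:np.hypot(p[:,0]-q[0],p[:,1]-q[1])-.082,[.4425,-.365]);print(r.x,np.abs(r.fun).max())
r2=least_squares(lambda q:np.hypot(p[:,0]-q[0],p[:,1]-q[1])-q[2],[.4425,-.365,.08]);print(r2.x,np.abs(r2.fun).max())
ctr=r.x
print('disc centre in tool mm',(np.r_[ctr,.038]-s['position'])@R*1000,(np.r_[.4425,-.365,.038]-s['position'])@R*1000)
```

```text
[ 0.44378653 -0.36516558] 0.0016415874107228168
[ 0.44205665 -0.36410838  0.08045782] 0.0005993837696649518
disc centre in tool mm [ 0.15387298 -1.51584027 14.77567784] [-0.37767149 -2.6990565  14.78228295]
```

Call:
arm_command --plan '[{"dx": 0,"dy": 0,"dz": 0.7,"twist": 0,"claw": 0},{"dx": 0,"dy": 0,"dz": 1.1,"twist": 0,"claw": 0},{"dx": 0,"dy": 0,"dz": 1.2,"twist": 0,"claw": 0},{"dx": 0,"dy": 0,"dz": 1.3,"twist": 0,"claw": 0},{"dx": 0,"dy": 0,"dz": 1.3,"twist": 0,"claw": 0}]'

```text
time_s: 26.15
position: [0.4449, -0.3661, 0.0396]
tcp_rot: [[0.523, 0.852, -0.002], [0.852, -0.523, 0.028], [0.023, -0.016, -1.0]]
force: [-0.3, -0.1, -1.2]
opening: 0.757
```

Call:
arm_command --plan '[{"dx": 0,"dy": 0,"dz": 0.1,"twist": 0,"claw": 0},{"dx": 0,"dy": 0,"dz": 0.15,"twist": 0,"claw": 0},{"dx": 0,"dy": 0,"dz": 0.15,"twist": 0,"claw": 0}]'

```text
time_s: 26.4
position: [0.4448, -0.366, 0.038]
tcp_rot: [[0.523, 0.852, -0.002], [0.852, -0.523, 0.028], [0.023, -0.017, -1.0]]
force: [0.1, 0.6, -0.8]
opening: 0.755
```

Call:
arm_command --plan '[{"dx": 0,"dy": 0,"dz": 0.07,"twist": 0,"claw": 0},{"dx": 0,"dy": 0,"dz": 0.1,"twist": 0,"claw": 0},{"dx": 0,"dy": 0,"dz": 0.1,"twist": 0,"claw": 0}]'

```text
time_s: 26.65
position: [0.4449, -0.366, 0.0375]
tcp_rot: [[0.523, 0.852, -0.002], [0.852, -0.523, 0.028], [0.023, -0.016, -1.0]]
force: [-1.3, 0.3, 4.0]
opening: 0.754
```

Call:
arm_command --plan '[{"dx": 0,"dy": 0,"dz": 0.06,"twist": 0,"claw": 0},{"dx": 0,"dy": 0,"dz": 0.06,"twist": 0,"claw": 0},{"dx": 0,"dy": 0,"dz": 0.04,"twist": 0,"claw": 0.8},{"dx": 0,"dy": 0,"dz": 0,"twist": 0,"claw": 0.95},{"dx": 0,"dy": 0,"dz": 0,"twist": 0,"claw": 0.95},{"dx": 0,"dy": 0,"dz": -0.1,"twist": 0,"claw": 0.95},{"dx": 0,"dy": 0,"dz": -2,"twist": 0,"claw": 1},{"dx": 0,"dy": 0,"dz": -5,"twist": 0,"claw": 1}]'

```text
time_s: 27.32
position: [0.4433, -0.3654, 0.0851]
tcp_rot: [[0.523, 0.852, -0.006], [0.852, -0.523, 0.034], [0.026, -0.023, -0.999]]
force: [0.1, -0.8, 0.8]
opening: 0.983
```

Call:
arm_command --plan '[{"dx": 0,"dy": 0,"dz": -4,"twist": 0,"claw": 1},{"dx": 0,"dy": 0,"dz": -8,"twist": 0,"claw": 1},{"dx": 0,"dy": 2,"dz": -12,"twist": 0,"claw": 1},{"dx": 0,"dy": 5,"dz": -14,"twist": 0,"claw": 1},{"dx": 0,"dy": 5,"dz": -14,"twist": 0,"claw": 1},{"dx": 0,"dy": 5,"dz": -14,"twist": 0,"claw": 1}]'

```text
time_s: 27.82
position: [0.4884, -0.3979, 0.2257]
tcp_rot: [[0.523, 0.853, -0.003], [0.852, -0.522, 0.03], [0.024, -0.018, -1.0]]
force: [-1.5, 0.9, -1.3]
opening: 0.996
```

```bash
python3 m1.py w24|head -1;python3 - <<'E'
from h import *
s=bot.read_state();print(s['tcp_rot'][:,2],s['joint_positions'])
KW=cam('wrist',s)
im=cv2.imread('pics/w24.png');b=proj([[.4425,-.365,.04]],KW)[0].astype(int);x0,y0=max(b[0]-75,0),max(b[1]-75,0);print(x0,y0)
cv2.imwrite('pics/w24z.png',cv2.resize(im[y0:y0+150,x0:x0+150],None,fx=4,fy=4,interpolation=cv2.INTER_CUBIC))
go(.47,.1,.2,-10);go(.45,.3,.2,-28.6)
E
```

```text
[ 0.48836151 -0.3978944   0.2256818 ] 6.6184044622278115
[-0.00705399  0.03462539 -0.99937547] [ -49.81104038   31.01521215   80.40604732    1.03154853   70.35856487
 -108.65913811]
178 63
d cm [ 41.33 -27.26   4.09] twist 68.5 jaw 58.5 q6 -108.7 t 27.87 rows 11.913754288121293
d cm [ 57.33 -39.41   4.79] twist 87.1 jaw 58.5 q6 -108.7 t 27.87 rows 16.722440034715113
```

View pics/w24z.png

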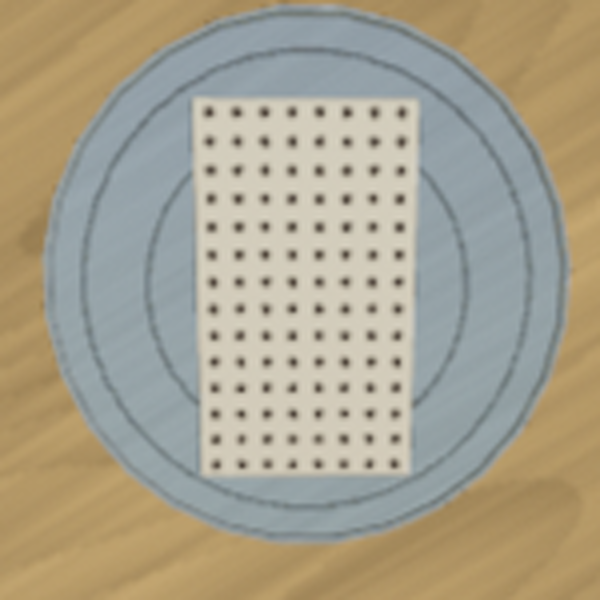

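Run:
```python
from h import *
KW=cam('wrist');o=[178,63]
b=np.array([(192,98),(418,98),(410,474),(201,474)])/4+o
print(rect(b,.047,KW))
im=cv2.imread('pics/w24.png');hsv=cv2.cvtColor(im,cv2.COLOR_BGR2HSV)
e=np.array([(43,275),(568,275),(307,3),(309,543)])/4+o
p=ray(e,.038,KW);print(p,cv2.minEnclosingCircle((p*1000).astype(np.float32)))
```

```text
(array([ 0.4404, -0.3624]), array([110.6,  65.5]), -31.3)
[[ 0.39402385 -0.42763408]
 [ 0.47833687 -0.29028467]
 [ 0.37081519 -0.31900519]
 [ 0.50937022 -0.40297559]] ((440.0876159667969, -360.9988098144531), 81.0070571899414)
```

Run:
```python
from h import *
go(.42,.285,.2,-28.7)
```

```text
d cm [ 54.48 -41.18   4.76] twist 87.2 jaw 58.5 q6 -108.7 t 27.87 rows 16.4177256720753
```

Call:
arm_command --plan '[{"dx": 54,"dy": -42.5,"dz": 4,"twist": 87,"claw": 1},{"dx": 54,"dy": -42.5,"dz": 4,"twist": 87,"claw": 1},{"dx": 54,"dy": -42.5,"dz": 4,"twist": 87,"claw": 1},{"dx": 54,"dy": -42.5,"dz": 4,"twist": 87,"claw": 1},{"dx": 54,"dy": -42.5,"dz": 4,"twist": 87,"claw": 1},{"dx": 54,"dy": -42.5,"dz": 4,"twist": 87,"claw": 1},{"dx": 54,"dy": -42.5,"dz": 4,"twist": 87,"claw": 1},{"dx": 54,"dy": -42.5,"dz": 4,"twist": 87,"claw": 1}]'

```text
time_s: 28.53
position: [0.4454, -0.0695, 0.2144]
tcp_rot: [[0.999, 0.036, -0.013], [0.036, -0.999, 0.037], [-0.011, -0.037, -0.999]]
force: [1.2, 1.1, 0.4]
opening: 1.003
```

Run:
```python
from h import *
go(.42,.285,.2,-28.7); print(bot.read_state()['tcp_rot'][:,2])
```

```text
d cm [ -1.25 -35.44   2.79] twist 30.8 jaw 2.1 q6 -27.4 t 28.53 rows 8.529870682965763
[-0.01254392  0.03698321 -0.99923716]
```

Call:
arm_command --plan '[{"dx": -1.2,"dy": -35.5,"dz": 2,"twist": 30.8,"claw": 1},{"dx": -1.2,"dy": -35.5,"dz": 2,"twist": 30.8,"claw": 1},{"dx": -1.2,"dy": -35.5,"dz": 2,"twist": 30.8,"claw": 1},{"dx": -1.2,"dy": -35.5,"dz": 2,"twist": 30.8,"claw": 1},{"dx": -1.2,"dy": -35.5,"dz": 2,"twist": 30.8,"claw": 1},{"dx": -1.2,"dy": -35.5,"dz": 2,"twist": 30.8,"claw": 1},{"dx": -1.2,"dy": -35.5,"dz": 2,"twist": 30.8,"claw": 1},{"dx": -1.2,"dy": -35.5,"dz": 2,"twist": 30.8,"claw": 1}]'

```text
time_s: 29.2
position: [0.4218, 0.2327, 0.2072]
tcp_rot: [[0.876, -0.482, -0.018], [-0.481, -0.876, 0.035], [-0.033, -0.022, -0.999]]
force: [0.6, -0.6, -0.0]
opening: 0.998
```

Call:
arm_command --plan '[{"dx": 0,"dy": -2,"dz": 0,"twist": 0,"claw": 1},{"dx": 0,"dy": -2,"dz": 0,"twist": 0,"claw": 1},{"dx": 0,"dy": -2,"dz": 0,"twist": 0,"claw": 1}]'

```text
time_s: 29.45
position: [0.4291, 0.2502, 0.2059]
tcp_rot: [[0.877, -0.479, -0.023], [-0.479, -0.877, 0.033], [-0.036, -0.018, -0.999]]
force: [0.0, -0.5, 0.3]
opening: 0.999
```

```bash
python3 m1.py w25|head -1;python3 - <<'E'
from h import *
s=bot.read_state();print(s['tcp_rot'][:,2],s['joint_positions'])
go(.462,.364,.1,-28.7)
E
```

```text
[0.42907359 0.25015802 0.20592852] 2.4695081867742483
[-0.02261902  0.03350569 -0.99918254] [ 15.8340942   21.78579849 101.17426453   2.60164852  57.79013855
  43.17260187]
d cm [ -2.25 -11.43  10.92] twist -0.0 jaw -28.7 q6 43.2 t 29.5 rows 3.829253076974028
```

View pics/w25.png

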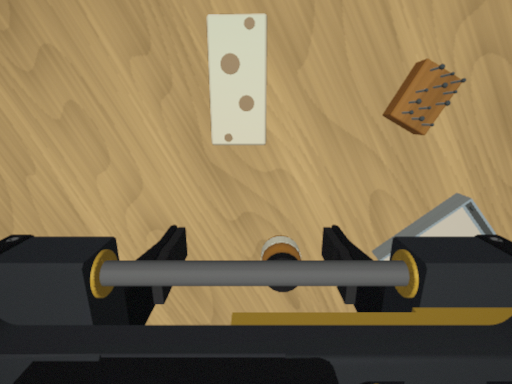

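Run:
```python
from h import *
KW=cam('wrist');im=cv2.imread('pics/w25.png');hsv=cv2.cvtColor(im,cv2.COLOR_BGR2HSV)
g=((hsv[...,1]<60)&(hsv[...,2]>150)).astype(np.uint8);g[200:]=0;g[:,:150]=0;g[:,330:]=0
g=cv2.morphologyEx(g,cv2.MORPH_CLOSE,np.ones((15,15)))
c=big(g);print(cv2.boundingRect(c));r=rect(c,.032,KW);print(r)
b=np.array([(207.5,13.5),(266.5,13),(265.5,144),(212.5,144)]);print(rect(b,.032,KW),ray(b,.032,KW).mean(0))
go(r[0][0],r[0][1],.1,-28.7)
```

```text
(207, 14, 60, 131)
(array([0.4613, 0.3625]), array([137.7,  64.8]), 61.3)
(array([0.4621, 0.3624]), array([138.2,  63.9]), 61.5) [0.46217839 0.36223628]
d cm [ -2.24 -11.27  10.91] twist -0.0 jaw -28.7 q6 43.2 t 29.5 rows 3.800063549389093
```

Call:
arm_command --plan '[{"dx": -1,"dy": -4,"dz": 0,"twist": 0,"claw": 1},{"dx": -2,"dy": -8,"dz": 1,"twist": 0,"claw": 1},{"dx": -2.2,"dy": -11.3,"dz": 4,"twist": 0,"claw": 1},{"dx": -2.2,"dy": -11.3,"dz": 8,"twist": 0,"claw": 1},{"dx": -2.2,"dy": -11.3,"dz": 11,"twist": 0,"claw": 1},{"dx": -2.2,"dy": -11.3,"dz": 11,"twist": 0,"claw": 1},{"dx": -2.2,"dy": -11.3,"dz": 11,"twist": 0,"claw": 1},{"dx": -2.2,"dy": -11.3,"dz": 11,"twist": 0,"claw": 1}]'

```text
time_s: 30.17
position: [0.4627, 0.3614, 0.1003]
tcp_rot: [[0.875, -0.483, -0.022], [-0.482, -0.876, 0.034], [-0.035, -0.019, -0.999]]
force: [-0.3, -0.3, 0.7]
opening: 1.002
```

```bash
python3 m1.py w26|head -1;python3 - <<'E'
from h import *
s=bot.read_state();print(s['tcp_rot'][:,2])
im=cv2.imread('pics/w26.png');cv2.imwrite('pics/w26z.png',cv2.resize(im[60:270,160:350],None,fx=2.8,fy=2.8,interpolation=cv2.INTER_CUBIC))
go(.462,.3633,.012,-28.6)
E
```

```text
[0.4627224  0.36144795 0.10027469] 1.8259316706122126
[-0.01954607  0.03487383 -0.99920056]
d cm [0.12 0.14 8.92] twist -0.2 jaw -28.8 q6 52.8 t 30.22 rows 2.1387488067367233
```

View pics/w26z.png

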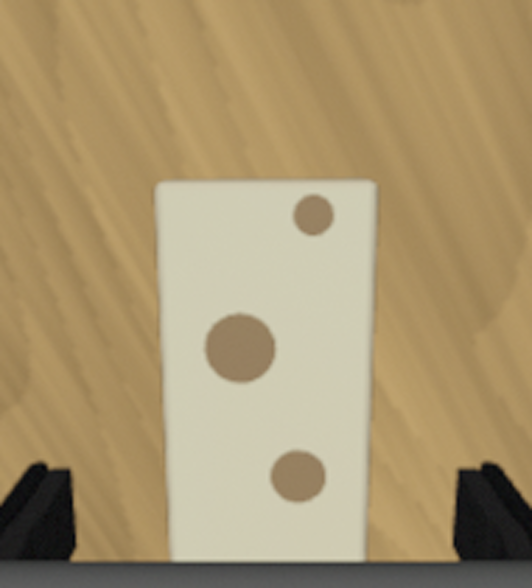

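Call:
arm_command --plan '[{"dx": 0.1,"dy": 0.1,"dz": 2,"twist": 0,"claw": 1},{"dx": 0.1,"dy": 0.1,"dz": 5,"twist": 0,"claw": 1},{"dx": 0.1,"dy": 0.1,"dz": 7.5,"twist": 0,"claw": 1},{"dx": 0.1,"dy": 0.1,"dz": 8.5,"twist": 0,"claw": 1},{"dx": 0.1,"dy": 0.1,"dz": 8.9,"twist": 0,"claw": 1},{"dx": 0.1,"dy": 0.1,"dz": 8.9,"twist": 0,"claw": 1},{"dx": 0.1,"dy": 0.1,"dz": 8.9,"twist": 0,"claw": 1}]'

```text
time_s: 30.8
position: [0.4633, 0.3642, 0.0139]
tcp_rot: [[0.876, -0.483, -0.017], [-0.482, -0.875, 0.036], [-0.032, -0.024, -0.999]]
force: [0.6, 0.2, 0.1]
opening: 0.996
```

```bash
python3 m1.py w27|head -1;python3 - <<'E'
from h import *
s=bot.read_state();print(s['tcp_rot'][:,2],s['force'])
go(.462,.3633,.010,-28.6)
E
```

```text
[0.4633309  0.36417177 0.01389518] 0.38243821243482506
[-0.01647434  0.03638968 -0.99920188] [ 0.13089433 -0.53302025 -0.91496492]
d cm [-0.06  0.16  0.4 ] twist -0.2 jaw -28.8 q6 52.2 t 30.85 rows 0.10403703653556196
```

View pics/w27.png

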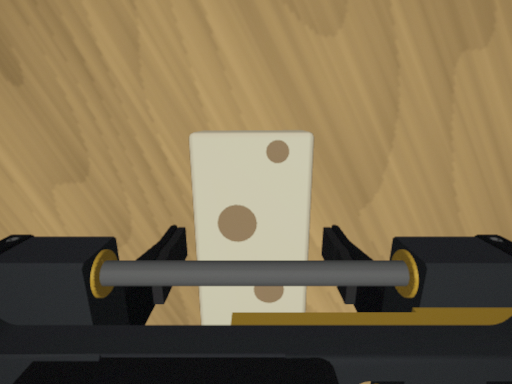

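Call:
arm_command --plan '[{"dx": -0.1,"dy": 0.1,"dz": 0.35,"twist": 0,"claw": 1},{"dx": -0.1,"dy": 0.1,"dz": 0.35,"twist": 0,"claw": 0},{"dx": -0.1,"dy": 0.1,"dz": 0.35,"twist": 0,"claw": 0},{"dx": -0.1,"dy": 0.1,"dz": 0.35,"twist": 0,"claw": 0},{"dx": -0.1,"dy": 0.1,"dz": 0.35,"twist": 0,"claw": 0},{"dx": -0.1,"dy": 0.1,"dz": 0.35,"twist": 0,"claw": 0},{"dx": -0.1,"dy": 0.1,"dz": 0.35,"twist": 0,"claw": 0},{"dx": -0.1,"dy": 0.1,"dz": 0.35,"twist": 0,"claw": 0}]'

```text
time_s: 31.52
position: [0.462, 0.3641, 0.0107]
tcp_rot: [[0.876, -0.482, -0.016], [-0.482, -0.876, 0.036], [-0.032, -0.024, -0.999]]
force: [-0.9, 0.2, 3.1]
opening: 0.766
```

```bash
python3 m1.py w28|head -1;python3 - <<'E'
from h import *
s=bot.read_state();print(s['tcp_rot'][:,2],s['force'],s['opening'])
E
```

```text
[0.46201842 0.36410461 0.01069925] 0.11212761826803824
[-0.01632355  0.0365032  -0.99920021] [-1.32213282 -0.51653275  2.34429091] 0.7578639124295649
```

View pics/w28.png

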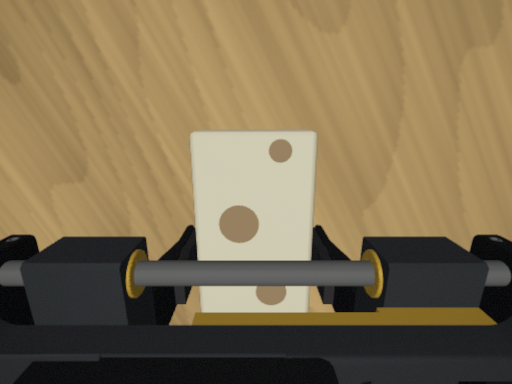

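Call:
arm_command --plan '[{"dx": 0,"dy": 0,"dz": 0,"twist": 0,"claw": 0},{"dx": 0,"dy": 0,"dz": 0,"twist": 0,"claw": 0},{"dx": 0,"dy": 0,"dz": -0.3,"twist": 0,"claw": 0},{"dx": 0,"dy": 0,"dz": -1.2,"twist": 0,"claw": 0},{"dx": 0,"dy": 0,"dz": -3,"twist": 0,"claw": 0},{"dx": 0,"dy": 0,"dz": -6,"twist": 0,"claw": 0},{"dx": 0,"dy": 0,"dz": -9,"twist": 0,"claw": 0},{"dx": 0,"dy": 0,"dz": -9,"twist": 0,"claw": 0}]'

```text
time_s: 32.23
position: [0.4669, 0.3624, 0.1061]
tcp_rot: [[0.876, -0.482, -0.007], [-0.482, -0.875, 0.041], [-0.026, -0.033, -0.999]]
force: [1.0, 0.2, -3.2]
opening: 0.76
```

Call:
arm_command --plan '[{"dx": 0,"dy": 0,"dz": -2,"twist": 0,"claw": 0},{"dx": 0,"dy": 0,"dz": -5,"twist": 0,"claw": 0},{"dx": 0,"dy": 0,"dz": -6,"twist": 0,"claw": 0},{"dx": 0,"dy": 0,"dz": -6,"twist": 0,"claw": 0},{"dx": 0,"dy": 0,"dz": -6,"twist": 0,"claw": 0}]'

```text
time_s: 32.65
position: [0.4668, 0.3596, 0.1654]
tcp_rot: [[0.876, -0.482, -0.007], [-0.482, -0.875, 0.041], [-0.026, -0.032, -0.999]]
force: [-0.4, -0.6, -5.0]
opening: 0.762
```

```bash
python3 m1.py w29|head -1;python3 - <<'E'
from h import *
s=bot.read_state();print(s['tcp_rot'][:,2],s['force'],s['opening'])
c=bot.calibration('wrist');KW=(c['intrinsics'],c['T_tool_cam'])
for uv in [(191,132),(316,132),(197,260),(311,260)]: print(uv,np.round(ray(uv,-.0213,KW)*1000,1))
go(.60,.005,.17,11.7)
E
```

```text
[0.46679505 0.35962577 0.16541433] 1.7748626429906948
[-0.0097658   0.03969173 -0.99916425] [-0.48172926 -0.1776552  -4.33842374] 0.7573796797276882
(191, 132) [[-31.8 -68.8]]
(316, 132) [[ 30.  -68.9]]
(197, 260) [[-32.9   1.9]]
(311, 260) [[31.7  1.9]]
d cm [28.79 24.53 -2.09] twist -40.5 jaw -28.8 q6 52.9 t 32.7 rows 9.08424021102365
```

View pics/w29.png

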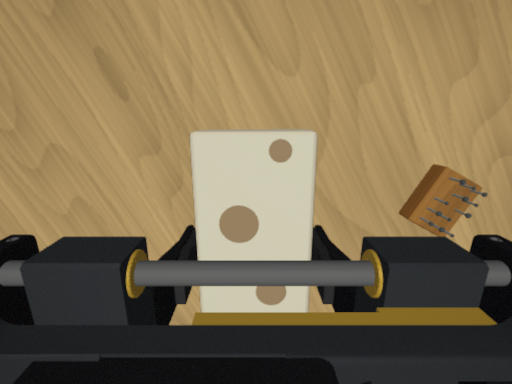

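Call:
arm_command --plan '[{"dx": 1.5,"dy": 1.3,"dz": -0.5,"twist": -2,"claw": 0},{"dx": 4,"dy": 3.5,"dz": -1,"twist": -6,"claw": 0},{"dx": 28.8,"dy": 24.5,"dz": -2,"twist": -40.5,"claw": 0},{"dx": 28.8,"dy": 24.5,"dz": -2,"twist": -40.5,"claw": 0},{"dx": 28.8,"dy": 24.5,"dz": -2,"twist": -40.5,"claw": 0},{"dx": 28.8,"dy": 24.5,"dz": -2,"twist": -40.5,"claw": 0},{"dx": 28.8,"dy": 24.5,"dz": -2,"twist": -40.5,"claw": 0},{"dx": 28.8,"dy": 24.5,"dz": -2,"twist": -40.5,"claw": 0}]'

```text
time_s: 33.37
position: [0.5665, 0.0891, 0.1674]
tcp_rot: [[0.978, 0.206, -0.015], [0.207, -0.978, 0.04], [-0.006, -0.043, -0.999]]
force: [1.2, 0.3, -3.8]
opening: 0.757
```

Run:
```python
from h import *
go(.605,-.03,.18,11.7)
```

```text
d cm [ 1.29 12.39 -1.8 ] twist 0.2 jaw 11.9 q6 -16.8 t 33.37 rows 3.0178174881600257
```

Call:
arm_command --plan '[{"dx": 1.6,"dy": 20.7,"dz": -9,"twist": 0,"claw": 0},{"dx": 1.6,"dy": 20.7,"dz": -9,"twist": 0,"claw": 0},{"dx": 1.6,"dy": 20.7,"dz": -9,"twist": 0,"claw": 0},{"dx": 1.6,"dy": 20.7,"dz": -9,"twist": 0,"claw": 0},{"dx": 1.6,"dy": 20.7,"dz": -9,"twist": 0,"claw": 0},{"dx": 1.6,"dy": 20.7,"dz": -9,"twist": 0,"claw": 0},{"dx": 1.6,"dy": 20.7,"dz": -9,"twist": 0,"claw": 0},{"dx": 1.6,"dy": 20.7,"dz": -9,"twist": 0,"claw": 0}]'

```text
time_s: 34.03
position: [0.6253, -0.1143, 0.2458]
tcp_rot: [[0.979, 0.204, -0.019], [0.205, -0.978, 0.042], [-0.01, -0.045, -0.999]]
force: [-0.5, 0.9, -3.7]
opening: 0.757
```

```bash
python3 m1.py w30|head -1;python3 - <<'E'
from h import *
s=bot.read_state();print(s['tcp_rot'][:,2],np.abs(s['qvel']).max())
E
```

```text
[ 0.6252758  -0.11430888  0.2458392 ] 2.6979099536037507
[-0.02047366  0.04327498 -0.9988534 ] 1.6373142511776932
```

View pics/w30.png

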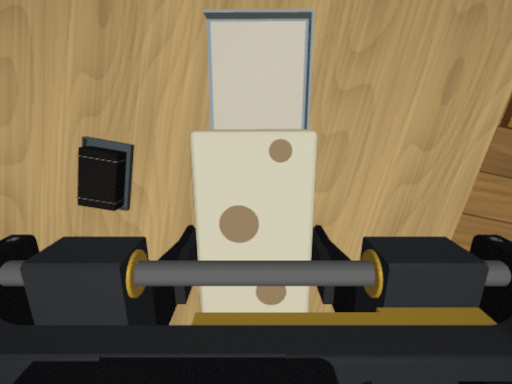

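Run:
```python
import cv2
im=cv2.imread('pics/w30.png');cv2.imwrite('pics/w30z.png',cv2.resize(im[0:140,190:330],None,fx=4.2,fy=4.2,interpolation=cv2.INTER_CUBIC))
```

```text
(no output)
```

View pics/w30z.png

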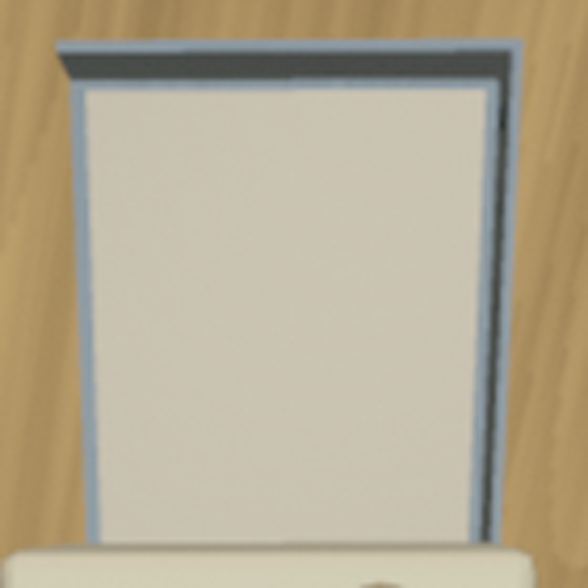

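Run:
```python
from h import *
s=bot.read_state();KW=cam('wrist',s);R=s['tcp_rot']
z=lambda L:np.array(L)/4.2+[190,0]
AB=ray(z([(57,40),(522,40)]),.028,KW);print(AB,np.linalg.norm(AB[1]-AB[0]))
C=ray(z([(500,545)]),.028,KW)[0]
d=AB[1]-AB[0];a1=np.degrees(np.arctan2(d[1],d[0]));e=AB[1]-C;a2=np.degrees(np.arctan2(e[1],e[0]));print('x angle',a1,'y angle',a2)
F=ray(z([(71,82),(90,545)]),.006,KW);f=F[0]-F[1];print('front',F,np.degrees(np.arctan2(f[1],f[0])))
for ang in (11.7,):
    ex=np.array([np.cos(np.radians(ang)),np.sin(np.radians(ang))]);ey=np.array([-ex[1],ex[0]])
    m=AB.mean(0)-.088*ey;print('centre AB',m)
    # x: back outer edge at +68, front at -68
    xb=np.mean([AB[1]@ex,C@ex]);xf=np.mean([F@ex]);print('x mid',(xb+xf)/2,'width',xb-xf, 'm@ex',m@ex,'m@ey',m@ey)
# top view
K2=cam('top');t=cv2.imread('pics/top0.png');cv2.imwrite('pics/hz.png',cv2.resize(t[125:215,205:305],None,fx=6,fy=6,interpolation=cv2.INTER_CUBIC))
```

```text
[[0.51734366 0.07999511]
 [0.64955342 0.10733669]] 0.13500734201710976
x angle 11.684312847164831 y angle 102.08503612996944
front [[ 0.51809887  0.07663363]
 [ 0.54774802 -0.05981847]] 102.25902224703454
centre AB [0.60129382 0.00749429]
x mid 0.5909290174778444 width 0.13474654881041226 m@ex 0.590320375265946 m@ey -0.11459616532612692
```

View pics/hz.png

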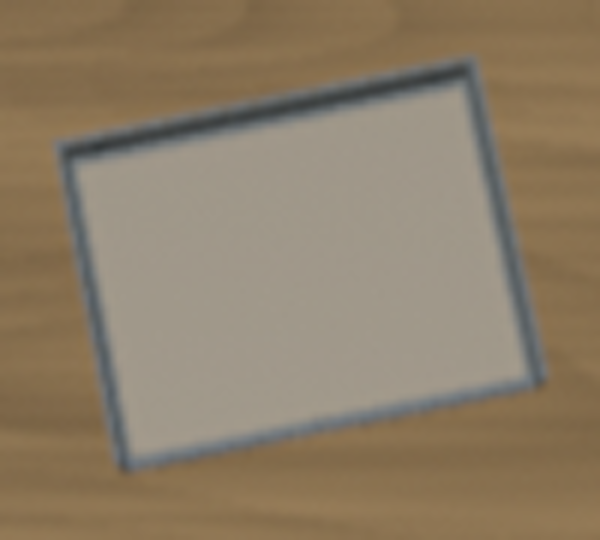

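Run:
```python
from h import *
K2=cam('top')
b=np.array([(55,143),(476,57),(548,383),(122,472)])/6+[205,125]
p=ray(b,.028,K2);print(p.mean(0),rect(b,.028,K2),np.linalg.norm(np.roll(p,-1,0)-p,axis=1)*1000)
```

```text
[0.60110983 0.00354386] (array([0.6009, 0.0038]), array([175.1, 137.6]), -78.4) [175.07597535 136.81338928 173.06759386 137.5969035 ]
```

Run:
```python
from h import *
go(.601,.006,.1,11.8)
```

```text
d cm [  0.3  -11.42  15.1 ] twist 0.1 jaw 11.9 q6 -33.7 t 34.08 rows 4.541300815730168
```

Call:
arm_command --plan '[{"dx": 0.3,"dy": -3.5,"dz": 0,"twist": 0,"claw": 0},{"dx": 0.3,"dy": -7.5,"dz": 1,"twist": 0,"claw": 0},{"dx": 0.3,"dy": -11.4,"dz": 3,"twist": 0,"claw": 0},{"dx": 0.3,"dy": -11.4,"dz": 7,"twist": 0,"claw": 0},{"dx": 0.3,"dy": -11.4,"dz": 11,"twist": 0,"claw": 0},{"dx": 0.3,"dy": -11.4,"dz": 15,"twist": 0,"claw": 0},{"dx": 0.3,"dy": -11.4,"dz": 15,"twist": 0,"claw": 0},{"dx": 0.3,"dy": -11.4,"dz": 15,"twist": 0,"claw": 0}]'

```text
time_s: 34.75
position: [0.5972, 0.008, 0.0977]
tcp_rot: [[0.978, 0.207, -0.031], [0.208, -0.977, 0.045], [-0.021, -0.051, -0.998]]
force: [-0.8, 0.3, -2.8]
opening: 0.759
```

```bash
python3 m1.py w31|head -1;python3 - <<'E'
from h import *
s=bot.read_state();print(s['tcp_rot'][:,2],np.abs(s['qvel']).max())
go(.601,.006,.045,11.8)
im=cv2.imread('pics/w31.png');cv2.imwrite('pics/w31z.png',cv2.resize(im[0:240,130:380],None,fx=2.4,fy=2.4,interpolation=cv2.INTER_CUBIC))
E
```

```text
[0.59721567 0.00797173 0.09770737] 5.063874204298595
[-0.02270981  0.0438823  -0.99877856] 3.4683810981758567
d cm [0.11 0.36 5.55] twist 0.2 jaw 12.0 q6 -24.8 t 34.8 rows 1.3348958052142454
```

View pics/w31z.png

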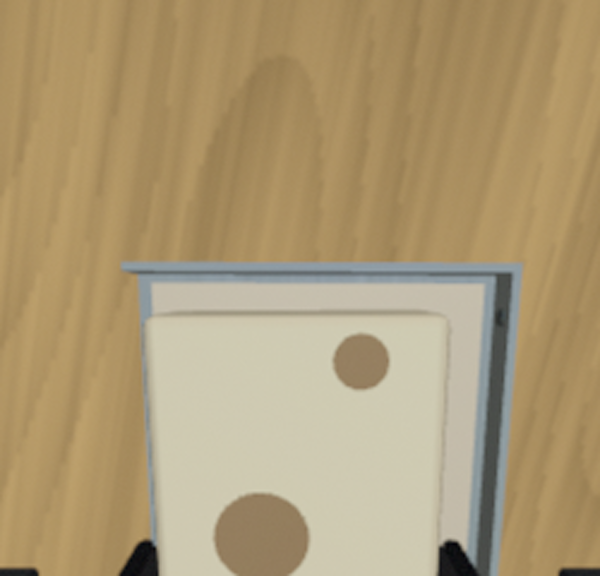

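Call:
arm_command --plan '[{"dx": 0,"dy": 0,"dz": -6,"twist": 0,"claw": 0},{"dx": 0,"dy": 0,"dz": -6,"twist": 0,"claw": 0},{"dx": 0,"dy": 0,"dz": -6,"twist": 0,"claw": 0},{"dx": 0,"dy": 0,"dz": -6,"twist": 0,"claw": 0},{"dx": 0,"dy": 0,"dz": -6,"twist": 0,"claw": 0},{"dx": 0,"dy": 0,"dz": -6,"twist": 0,"claw": 0}]'

```text
time_s: 35.3
position: [0.6007, 0.0044, 0.1603]
tcp_rot: [[0.978, 0.207, -0.024], [0.207, -0.977, 0.044], [-0.014, -0.048, -0.999]]
force: [-0.1, -1.3, -2.5]
opening: 0.756
```

Call:
arm_command --plan '[{"dx": 0,"dy": 0,"dz": 0,"twist": 0,"claw": 0},{"dx": 0,"dy": 0,"dz": 0,"twist": 0,"claw": 0},{"dx": 0,"dy": 0,"dz": 0,"twist": 0,"claw": 0},{"dx": 0,"dy": 0,"dz": 0,"twist": 0,"claw": 0}]'

```text
time_s: 35.63
position: [0.6004, 0.0045, 0.1596]
tcp_rot: [[0.978, 0.206, -0.025], [0.207, -0.977, 0.044], [-0.016, -0.049, -0.999]]
force: [-0.2, -0.0, -3.7]
opening: 0.758
```

Call:
arm_command --plan '[{"dx": 0,"dy": 0,"dz": 0,"twist": 0,"claw": 0},{"dx": 0,"dy": 0,"dz": 0,"twist": 0,"claw": 0},{"dx": 0,"dy": 0,"dz": 0,"twist": 0,"claw": 0},{"dx": 0,"dy": 0,"dz": 0,"twist": 0,"claw": 0}]'

```text
time_s: 35.97
position: [0.6004, 0.0045, 0.1596]
tcp_rot: [[0.978, 0.206, -0.025], [0.207, -0.977, 0.044], [-0.016, -0.049, -0.999]]
force: [0.3, -0.6, -4.6]
opening: 0.756
```

Run:
```python
from h import *
s=bot.read_state();print(s['position'],s['tcp_rot'][:,2],s['joint_positions'],s['time_s'])
```

```text
[0.60041502 0.00447701 0.15955788] [-0.02543162  0.04446936 -0.99868699] [-11.37270491  33.2897323   88.03198608   2.53727548  60.63504683
 -24.60091317] 35.9667
```

Run:
```python
from h import *
go(.601,.006,.055,11.8)
```

```text
d cm [ 0.25  0.37 10.45] twist 0.2 jaw 12.0 q6 -24.6 t 35.97 rows 2.507688473836156
```

Call:
arm_command --plan '[{"dx": -0.1,"dy": 0.3,"dz": 2.5,"twist": 0,"claw": 0},{"dx": -0.1,"dy": 0.3,"dz": 5,"twist": 0,"claw": 0},{"dx": -0.1,"dy": 0.3,"dz": 7.5,"twist": 0,"claw": 0},{"dx": -0.1,"dy": 0.3,"dz": 9,"twist": 0,"claw": 0},{"dx": -0.1,"dy": 0.3,"dz": 10,"twist": 0,"claw": 0},{"dx": -0.1,"dy": 0.3,"dz": 10.4,"twist": 0,"claw": 0},{"dx": -0.1,"dy": 0.3,"dz": 10.4,"twist": 0,"claw": 0},{"dx": -0.1,"dy": 0.3,"dz": 10.4,"twist": 0,"claw": 0}]'

```text
time_s: 36.63
position: [0.5983, 0.0058, 0.0563]
tcp_rot: [[0.978, 0.206, -0.024], [0.207, -0.977, 0.044], [-0.014, -0.048, -0.999]]
force: [0.5, -0.4, -3.2]
opening: 0.756
```

```bash
python3 m1.py w32|head -1;python3 - <<'E'
from h import *
s=bot.read_state();print(s['tcp_rot'][:,2],np.abs(s['qvel']).max())
go(.601,.006,.018,11.8)
im=cv2.imread('pics/w32.png');cv2.imwrite('pics/w32z.png',cv2.resize(im[0:240,130:380],None,fx=2.4,fy=2.4,interpolation=cv2.INTER_CUBIC))
im,KW,s=snap('side','s5')
b=proj([[.6,.0,.03]],KW)[0].astype(int)
cv2.imwrite('pics/s5z.png',cv2.resize(im[b[1]-50:b[1]+50,b[0]-60:b[0]+60],None,fx=6,fy=6,interpolation=cv2.INTER_CUBIC))
E
```

```text
[0.59830688 0.00578049 0.05628369] 0.7982340972422123
[-0.02294277  0.04395732 -0.99876994] 0.5113110334471312
d cm [0.3  0.21 3.86] twist 0.2 jaw 12.0 q6 -25.2 t 36.68 rows 0.9288952541219476
```

View pics/w32z.png

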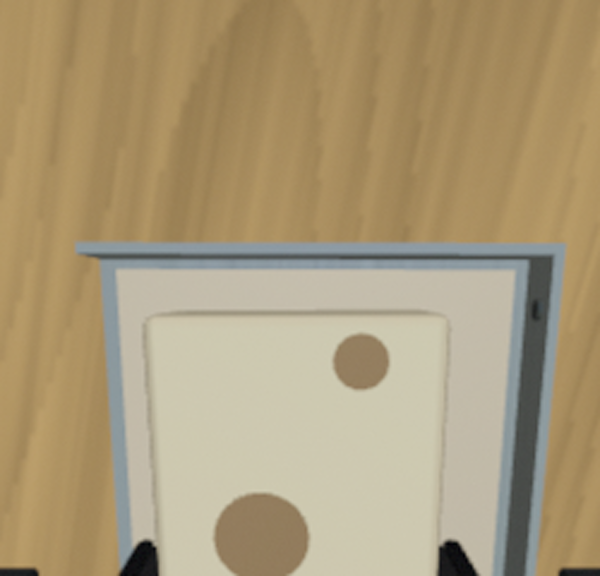

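View pics/s5z.png

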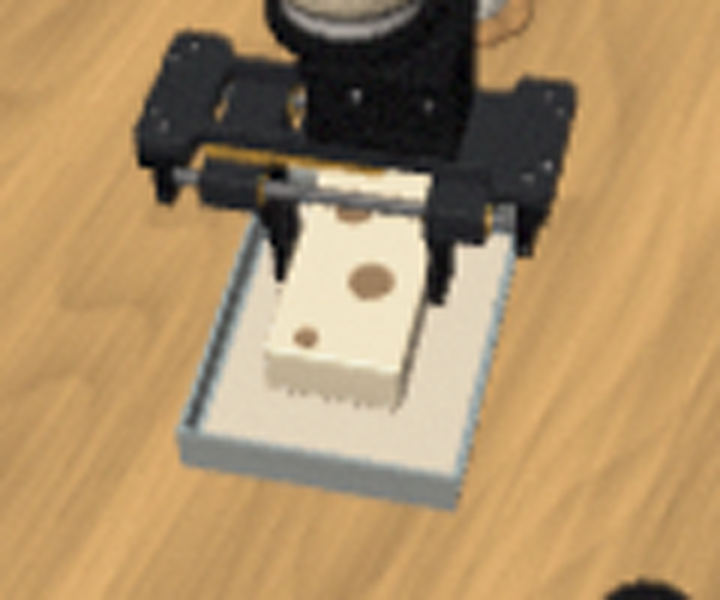

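Run:
```python
from h import *
s=bot.read_state();KW=cam('wrist',s);R=s['tcp_rot']
z=lambda L:np.array(L)/2.4+[130,0]
AB=ray(z([(76,243),(565,243)]),.028,KW);print(AB,np.linalg.norm(AB[1]-AB[0]))
d=AB[1]-AB[0];print('x ang',np.degrees(np.arctan2(d[1],d[0])))
C=ray(z([(537,560)]),.028,KW)[0];e=AB[1]-C;print('y ang',np.degrees(np.arctan2(e[1],e[0])))
F=ray(z([(102,262),(120,540)]),.006,KW);f=F[0]-F[1];print('front ang',np.degrees(np.arctan2(f[1],f[0])),F)
ex=np.array([np.cos(np.radians(11.8)),np.sin(np.radians(11.8))]);ey=np.array([-ex[1],ex[0]])
print('centre',AB.mean(0)-.088*ey, 'x mid from back/front', (np.mean([AB[1]@ex,C@ex])+np.mean(F@ex))/2,'vs AB',AB.mean(0)@ex)
print('tcp ex,ey',s['position'][:2]@ex,s['position'][:2]@ey)
# brick bottom centre position: tool (0,.0007,.0107)
print('brick bottom c',s['position']+R@[0,.0007,.0107])
```

```text
[[0.51889304 0.07836337]
 [0.65124821 0.10634823]] 0.13528135323839627
x ang 11.938645004290745
y ang 102.15186201541627
front ang 101.89309074888737 [[ 0.52003454  0.07487422]
 [ 0.5388909  -0.01465912]]
centre [0.60306628 0.00621547] x mid from back/front 0.5919747297460911 vs AB 0.5915929510134549
tcp ex,ey 0.5871143445084716 -0.11679919526240684
brick bottom c [0.5984945  0.00551718 0.0461245 ]
```

Run:
```python
from h import *
go(.602,.0063,.022,12)
```

```text
d cm [0.39 0.18 3.48] twist -0.0 jaw 12.0 q6 -25.2 t 36.73 rows 0.8397040115917747
```

Call:
arm_command --plan '[{"dx": 0.4,"dy": 0.2,"dz": 1,"twist": 0,"claw": 0},{"dx": 0.4,"dy": 0.2,"dz": 2,"twist": 0,"claw": 0},{"dx": 0.4,"dy": 0.2,"dz": 2.8,"twist": 0,"claw": 0},{"dx": 0.4,"dy": 0.2,"dz": 3.2,"twist": 0,"claw": 0},{"dx": 0.4,"dy": 0.2,"dz": 3.4,"twist": 0,"claw": 0},{"dx": 0.4,"dy": 0.2,"dz": 3.4,"twist": 0,"claw": 0},{"dx": 0.4,"dy": 0.2,"dz": 3.4,"twist": 0,"claw": 0}]'

```text
time_s: 37.32
position: [0.6021, 0.0061, 0.0225]
tcp_rot: [[0.978, 0.207, -0.023], [0.207, -0.977, 0.044], [-0.013, -0.048, -0.999]]
force: [0.7, -0.8, -3.1]
opening: 0.761
```

```bash
python3 m1.py w33|head -1;python3 - <<'E'
from h import *
s=bot.read_state();print(s['tcp_rot'][:,2],s['force'])
go(.602,.0063,.0185,12)
im=cv2.imread('pics/w33.png');cv2.imwrite('pics/w33z.png',cv2.resize(im[0:240,130:380],None,fx=2.4,fy=2.4,interpolation=cv2.INTER_CUBIC))
E
```

```text
[0.60205281 0.00613096 0.02248013] 0.6629716033872779
[-0.02244328  0.0438733  -0.99878498] [-0.15348317  0.25241748 -3.04727698]
d cm [-0.02 -0.01  0.43] twist -0.0 jaw 12.0 q6 -25.4 t 37.37 rows 0.10229800472711077
```

View pics/w33z.png

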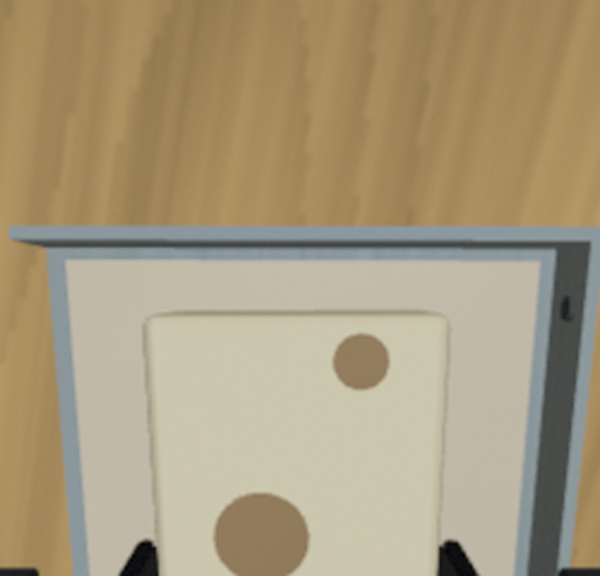

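Run:
```python
from h import *
s=bot.read_state();KW=cam('wrist',s);R=s['tcp_rot']
z=lambda L:np.array(L)/2.4+[130,0]
AB=ray(z([(10,227),(602,227)]),.028,KW);print(AB,np.linalg.norm(AB[1]-AB[0]))
d=AB[1]-AB[0];a=np.degrees(np.arctan2(d[1],d[0]));print('x ang',a)
ex=np.array([np.cos(np.radians(12)),np.sin(np.radians(12))]);ey=np.array([-ex[1],ex[0]])
c=AB.mean(0)-.088*ey
F=ray(z([(48,250),(75,570)]),.006,KW);f=F[0]-F[1];print('front ang',np.degrees(np.arctan2(f[1],f[0])))
B=ray(z([(602,227),(571,540)]),.028,KW);f=B[0]-B[1];print('back ang',np.degrees(np.arctan2(f[1],f[0])),'xmid',(np.mean(F@ex)+np.mean(B@ex))/2,'w',np.mean(B@ex)-np.mean(F@ex))
bc=(s['position']+R@[0,.0007,.0107])[:2]
print('centre',c,'brick - centre (ex,ey)mm',(bc-c)@ex*1000,(bc-c)@ey*1000,'bc ex',bc@ex)
bt=ray(z([(145,316),(449,316),(437,540),(157,540)]),.006+.0375,KW)
for i,j in((3,0),(2,1)):
    f=bt[j]-bt[i];print('brick side ang',np.degrees(np.arctan2(f[1],f[0])))
```

```text
[[0.51903679 0.07839166]
 [0.65044836 0.10614666]] 0.1343106082989967
x ang 11.925980552775453
front ang 101.98842350137336
back ang 102.23396357476355 xmid 0.5912534580620434 w 0.13440496250128753
centre [0.60303881 0.00619217] brick - centre (ex,ey)mm -0.8934594690134884 -0.12717994914017067 bc ex 0.5902549250172221
brick side ang 102.04657246909206
brick side ang 101.96137891347685
```

Brick is within about 1 mm and 0.1° of the target. Lower by feel.

Call:
arm_command --plan '[{"dx": 0.05,"dy": 0,"dz": 0.15,"twist": 0,"claw": 0},{"dx": 0.05,"dy": 0,"dz": 0.3,"twist": 0,"claw": 0},{"dx": 0.05,"dy": 0,"dz": 0.4,"twist": 0,"claw": 0},{"dx": 0.05,"dy": 0,"dz": 0.4,"twist": 0,"claw": 0}]'

```text
time_s: 37.7
position: [0.6027, 0.0063, 0.0187]
tcp_rot: [[0.978, 0.207, -0.022], [0.207, -0.977, 0.044], [-0.013, -0.047, -0.999]]
force: [-0.3, -0.5, -3.2]
opening: 0.76
```

Call:
arm_command --plan '[{"dx": 0,"dy": 0,"dz": 0.05,"twist": 0,"claw": 0},{"dx": 0,"dy": 0,"dz": 0.1,"twist": 0,"claw": 0},{"dx": 0,"dy": 0,"dz": 0.1,"twist": 0,"claw": 0}]'

```text
time_s: 37.95
position: [0.6027, 0.0066, 0.018]
tcp_rot: [[0.978, 0.207, -0.022], [0.207, -0.977, 0.044], [-0.013, -0.048, -0.999]]
force: [-0.8, 0.4, -1.4]
opening: 0.756
```

Call:
arm_command --plan '[{"dx": 0,"dy": 0,"dz": 0.05,"twist": 0,"claw": 0},{"dx": 0,"dy": 0,"dz": 0.1,"twist": 0,"claw": 0},{"dx": 0,"dy": 0,"dz": 0.1,"twist": 0,"claw": 0}]'

```text
time_s: 38.2
position: [0.6026, 0.0068, 0.0173]
tcp_rot: [[0.978, 0.206, -0.022], [0.207, -0.977, 0.044], [-0.013, -0.048, -0.999]]
force: [-0.2, 1.4, 1.2]
opening: 0.759
```

Call:
arm_command --plan '[{"dx": 0,"dy": 0,"dz": 0.05,"twist": 0,"claw": 0},{"dx": 0,"dy": 0,"dz": 0.08,"twist": 0,"claw": 0},{"dx": 0,"dy": 0,"dz": 0.08,"twist": 0,"claw": 0}]'

```text
time_s: 38.45
position: [0.6026, 0.0068, 0.0171]
tcp_rot: [[0.978, 0.206, -0.022], [0.207, -0.977, 0.044], [-0.013, -0.048, -0.999]]
force: [-1.3, 0.5, 5.1]
opening: 0.761
```

Call:
arm_command --plan '[{"dx": 0,"dy": 0,"dz": 0.05,"twist": 0,"claw": 0},{"dx": 0,"dy": 0,"dz": 0.08,"twist": 0,"claw": 0},{"dx": 0,"dy": 0,"dz": 0.08,"twist": 0,"claw": 0}]'

```text
time_s: 38.7
position: [0.6027, 0.0068, 0.0171]
tcp_rot: [[0.978, 0.207, -0.022], [0.207, -0.977, 0.044], [-0.013, -0.048, -0.999]]
force: [-2.3, 0.8, 7.6]
opening: 0.753
```

Run:
```python
from h import *
im,KW,s=snap('side','s6');print(s['position'],s['force'])
b=proj([[.6,.0,.03]],KW)[0].astype(int)
cv2.imwrite('pics/s6z.png',cv2.resize(im[b[1]-50:b[1]+50,b[0]-60:b[0]+60],None,fx=6,fy=6,interpolation=cv2.INTER_CUBIC))
```

```text
[0.60267177 0.00683137 0.01709271] [-2.29248551  0.79562658  7.61104922]
```

View pics/s6z.png

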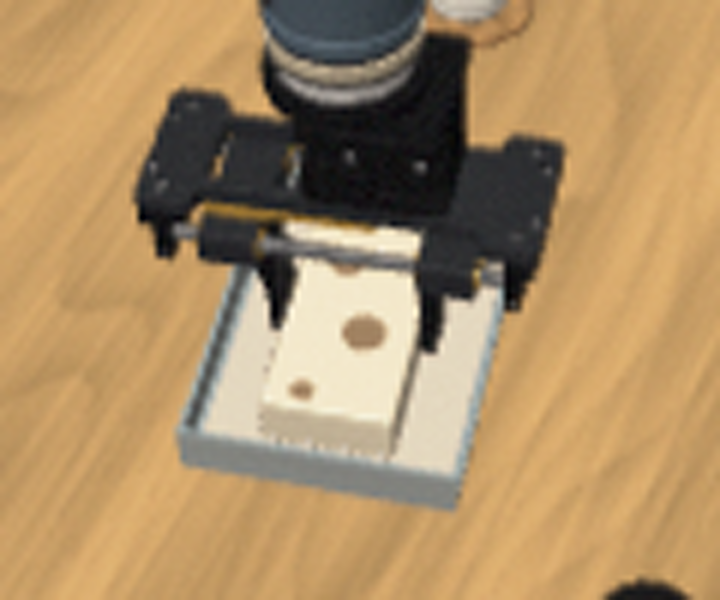

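Seated. Release gently and lift clear.

Call:
arm_command --plan '[{"dx": 0,"dy": 0,"dz": 0,"twist": 0,"claw": 0.8},{"dx": 0,"dy": 0,"dz": 0,"twist": 0,"claw": 0.95},{"dx": 0,"dy": 0,"dz": -0.05,"twist": 0,"claw": 1},{"dx": 0,"dy": 0,"dz": -0.1,"twist": 0,"claw": 1},{"dx": 0,"dy": 0,"dz": -0.8,"twist": 0,"claw": 1},{"dx": 0,"dy": 0,"dz": -3,"twist": 0,"claw": 1},{"dx": 0,"dy": 0,"dz": -6,"twist": 0,"claw": 1},{"dx": 0,"dy": 0,"dz": -9,"twist": 0,"claw": 1}]'

```text
time_s: 39.42
position: [0.604, 0.0028, 0.1074]
tcp_rot: [[0.978, 0.206, -0.024], [0.207, -0.977, 0.044], [-0.015, -0.048, -0.999]]
force: [0.5, -0.2, -0.1]
opening: 0.998
```

Call:
arm_command --plan '[{"dx": 0,"dy": 4,"dz": -4,"twist": 0,"claw": 1},{"dx": 0,"dy": 8,"dz": -8,"twist": 0,"claw": 1},{"dx": 0,"dy": 12,"dz": -12,"twist": 0,"claw": 1},{"dx": 0,"dy": 14,"dz": -14,"twist": 0,"claw": 1},{"dx": 0,"dy": 14,"dz": -14,"twist": 0,"claw": 1},{"dx": 0,"dy": 14,"dz": -14,"twist": 0,"claw": 1},{"dx": 0,"dy": 14,"dz": -14,"twist": 0,"claw": 1}]'

```text
time_s: 40.0
position: [0.637, -0.1419, 0.2423]
tcp_rot: [[0.979, 0.204, -0.021], [0.205, -0.978, 0.043], [-0.011, -0.047, -0.999]]
force: [-0.1, 0.4, -0.7]
opening: 0.997
```

```bash
python3 m1.py w34|head -1;python3 - <<'E'
from h import *
s=bot.read_state();print(s['tcp_rot'][:,2])
snap('side','s7');snap('top','t2')
E
```

```text
[ 0.63704479 -0.14185244  0.24228919] 4.670539569975614
[-0.02464163  0.04529251 -0.9986698 ]
```

View pics/w34.png

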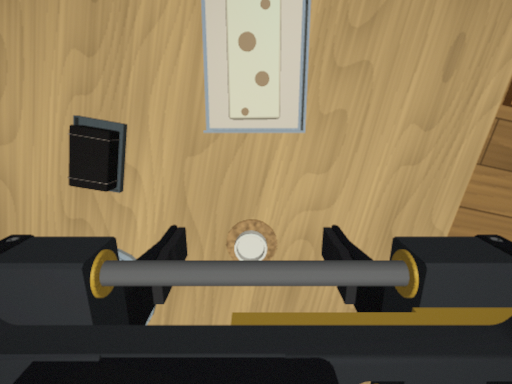

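View pics/s7.png

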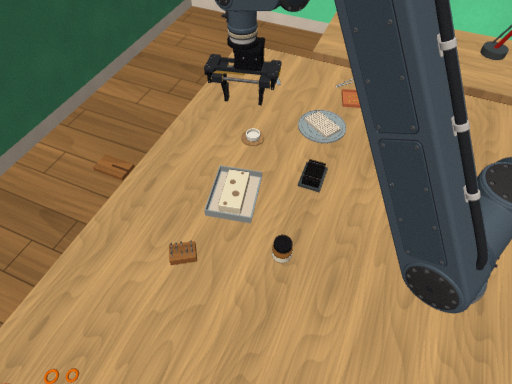

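View pics/t2.png

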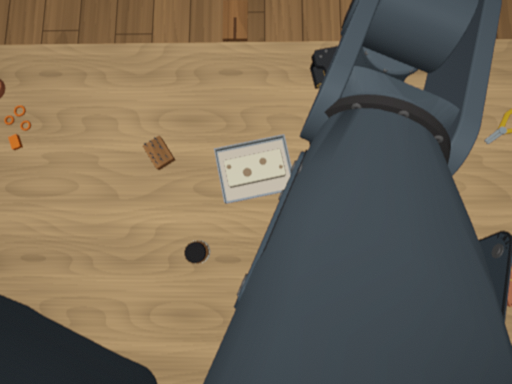

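Run:
```python
from h import *
KW=cam('top');im=cv2.imread('pics/t2.png')
cv2.imwrite('pics/t2z.png',cv2.resize(im[125:215,205:305],None,fx=6,fy=6,interpolation=cv2.INTER_CUBIC))
w=cv2.imread('pics/w34.png');cv2.imwrite('pics/w34z.png',cv2.resize(w[0:140,185:325],None,fx=4.2,fy=4.2,interpolation=cv2.INTER_CUBIC))
```

```text
(no output)
```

View pics/t2z.png

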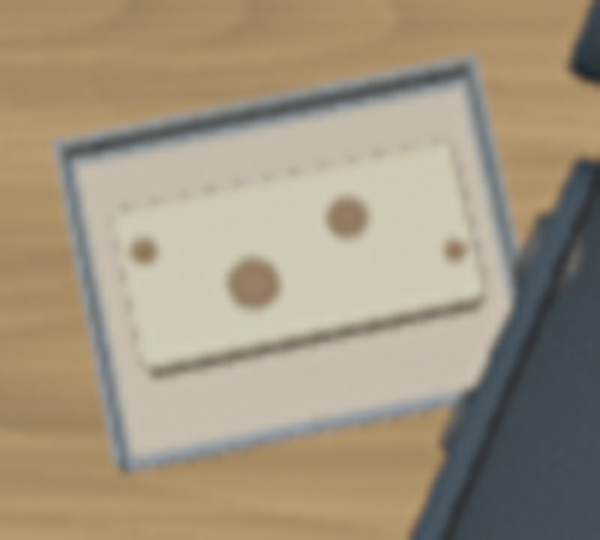

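View pics/w34z.png

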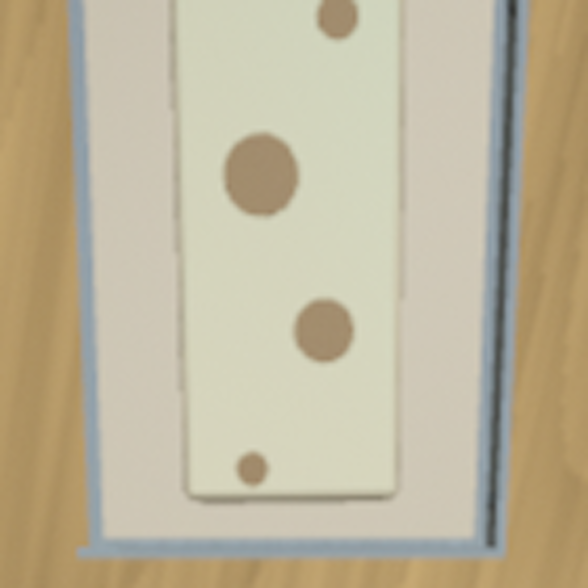

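Run:
```python
from h import *
KW=cam('top');z=lambda L:np.array(L)/6+[205,125]
b=z([(117,210),(450,143),(485,297),(150,368)]);p=ray(b,.038,KW);print('brick',p.mean(0),rect(b,.038,KW))
h=z([(55,143),(476,57),(548,383),(122,472)]);print('hearth',ray(h,.028,KW).mean(0),rect(h,.028,KW))
# side check of all
s=cv2.imread('pics/s7.png');cv2.imwrite('pics/s7z.png',cv2.resize(s[95:235,190:360],None,fx=4.4,fy=4.2,interpolation=cv2.INTER_CUBIC))
```

```text
brick [0.60225308 0.00317353] (array([0.6026, 0.0033]), array([135.9,  65.4]), -77.9)
hearth [0.60110983 0.00354386] (array([0.6009, 0.0038]), array([175.1, 137.6]), -78.4)
```

View pics/s7z.png

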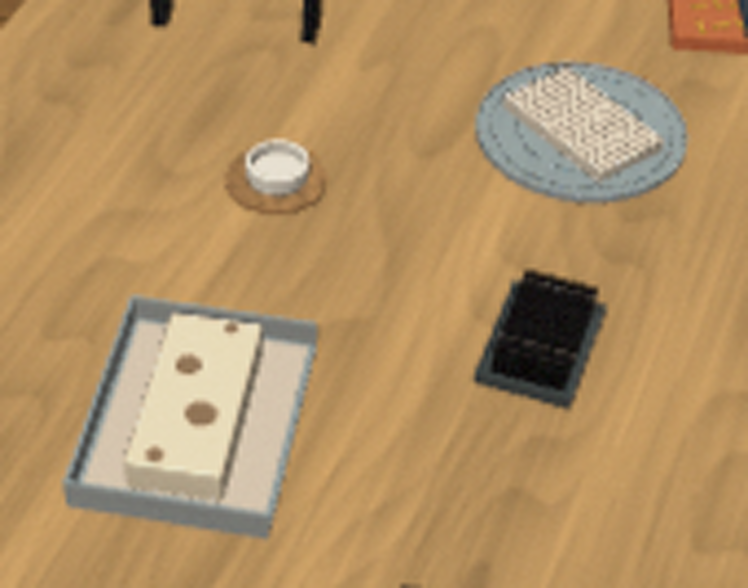

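Run:
```python
from rig import bot
print(bot.read_state()['time_s'],bot.hand_in())
```

```text
the job is handed in; nothing more can be done
40.15 None
```

I took the pile apart from the top and set out the dish, charcoal block, board and brick in that order. I lowered each one until I felt light contact, then released it. The job was handed in at about 40 s of the 118 s allowed, with the gripper clear of everything.

What the last pictures showed:
- **Borax dish:** upright and wholly on the cork mat.
- **Charcoal block:** flat inside its tray, with a few millimetres of clearance to the walls all round.
- **Honeycomb board:** about 1.5 mm off the turntable's centre.
- **Magnesia brick:** flat in the hearth, about 1–1.5 mm off centre and within about 0.5° of parallel to the back wall.
- **Flux jar and bur block:** where they were in the first picture.

Two things disagreed or were not quite right:
- The top and wrist cameras differed by up to about 4 mm on the hearth's position along its back wall. I placed the brick between the two values and used its distance from the hearth walls as the final check.
- The tool drifted to nearly 3° of tilt over the run, and the moves offered no direct way to correct it. I pressed the brick down lightly before opening so it would sit flat.

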